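Level the glue-up jig, register the blanks, uncap the glue

ROBOT

A 6-joint arm with a two-finger parallel gripper is mounted at the origin on a cart in front of the work surface, level with it; the furniture and walls round the work are solid. World frame = base frame: x ahead of the robot, y to its left, z up, the work surface at z = 0. Lengths are in m, angles in rad, forces in N, time in s.
With the tool pointing down it reaches from about 0.425 to 0.95 m from the base axis. Payload 3.5 kg.
Tool frame: the origin (TCP) lies on the centre line of the jaws, within the pads' length; the fingertips stand 25 mm ahead of it and the grasp point (between the pads) lies 6 mm ahead of it (ctrl.finger_overhang is the distance from the TCP to the fingertips, in m); z points along the fingers, y is the line along which they close (so a half turn about z gives the same grasp; the last joint's range is limited). The gripper opens to 85 mm and grips with 20 to 120 N. Pads are 22 mm wide; open, the fingers measure 114 mm over their backs; the gripper's body (76 mm by 85 mm) begins 54 mm behind the grasp point. The pads swing forward as they close: fully open they stand 13 mm farther back than shut.
Start: joints at [-1.486, 0.286, 1.577, -0, 1.279, -0.15], TCP at [0.157, -0.656, 0.256] pointing down, gripper open.
Joint ranges: [-2.77, 2.77], [-0.9, 2.22], [0.21, 2.48], [-1.53, 4.67], [0.24, 2.81], [-2.84, 2.84]. Speed limits (rad/s): [2.79, 2.79, 3.14, 3.14, 3.14, 3.14].

INTERFACE

Orientations are given as a unit quaternion [x, y, z, w].
In Python, from plant import get_state, imaging, job, ctrl gives the robot as it stands.
- The arm moves only by the tool jog_arm, never from a script. Its argument "increments" is a list of rows, each an object of numbers: "dx", "dy", "dz": the shift along the world's x, y, z each as a share of 12 cm, from -1 to 1; "ax", "ay", "az": the turn, a rotation vector about the world's x, y, z each as a share of pi/2 rad, from -1 to 1; "gripper": the gripper command: -1 is shut, 1 is fully open, values between are in proportion. A call has 1 to 10 rows; each row is the pose to reach, as a shift and turn from the pose commanded when the call began; what a row does not reach only later rows make up. A row lasts 1/10 s, in which the tool goes at most 50 mm and 8.59 degrees, less where a joint would pass 70% of its speed; a pose out of reach is approached as far as the arm can. A call with a number of a shift or a turn outside -1 to 1 is refused whole. A call with a gripper value outside its range is refused whole. The fingers move at their own pace and stop on an object; "force" is the grip in N (left out, the last holds). Time passes only in rows, so rows that repeat a pose let the fingers close. It gives the time, the measured TCP pose, the force, the opening and the grip force at its end, in the units of the state.
- get_state(): the state, without advancing time (a new reading comes with each control period).
- imaging.read_camera(name): name is "scene" or "side" or "wrist"; returns a dict with "frame" (384x512x3 uint8, blue, green, red), "depth" (384x512 float32, m along the optical axis (not along the pixel's ray), 0 where there is no reading), "camera_matrix" (3x3 intrinsics, pixels), "extrinsics" (4x4, takes a point from camera to world coordinates); the wrist camera has in their place "mount" (4x4, takes a point from camera to tool coordinates, whose origin is the TCP and whose axes are the flange's). Camera axes: x right, y up, looking along -z (the intrinsics and any distortion apply to the point x, -y, -z); pixel columns grow to the right and rows downward; lengths in m; the calibration is good to about 2 mm. A picture is of the moment at which its call begins: read the wrist's pose just before it.
- job.sign_off(): hands the job in; it is judged then, once.
The state is a dict: "time": time; "qpos": joint angles; "dq": joint speeds; "joint_efforts": joint torques, N m; "eef_pos": TCP position; "tcp_rot": TCP orientation; "contact_force": force on the tool from outside, world axes, zero at the start; "wrist_torque": the same for the moment, N m; "opening": opening from 0.0 (shut) to 1.0 (fully open); "finger_force": force on a finger pad.
Only numpy, scipy, OpenCV 4.12 (cv2) and the standard library are available. Lean on these libraries where they do the work, as an engineer would, in place of code of your own. Each camera call takes 0.05 s, during which the arm holds its last target. There are 200 camera calls.

TASK

Get the glue-up ready: first turn the black screw knob until the hinged plate of the jig sits level. Then lay each of the two or three wood blanks lying just left of the jig (not the offcut over by the red toolbox) lengthwise in a bay of its own on the plate and push it fully home, its far end against the far fence and its left long edge flush along the rail of that bay. When all the blanks are registered, and only then, lift the white cap off the glue bottle and set it, open end down as it sits on the bottle, into the round recess of the holder block, leaving the bottle standing and the plate and blanks as you set them.

Things in the scene. Friction and masses are not known exactly. Their poses are not given: they have to be found in the camera images.
- jig: fixed jig; origin on the bench under the middle of its plate. Its plate carries 8 mm high, 8 mm wide aluminium strips: a fence along the far edge and three rails, 125 mm long, running from it to the near side, each the left side of a bay. Bays repeat every 106 mm (98 mm clear) and run 178 mm from fence to near edge. The bays are alike: any blank may go in any bay.
- plate_mid (a point): centre of the upper face of the plywood plate (190 mm near to far, 328 mm wide, 14 mm thick). x to the far edge, y left, z out of the plate. Hinged along its far edge, 95 mm from this point; starts with the near edge low by 0.048 to 0.084 rad. Level, the upper face is 60 mm above the bench.
- tilt_knob_grip (a point): point on the axis of the black screw knob, on a lug at the plate's near right corner, 150 mm nearer than the hinge; it rises and tips with the plate. x along the grip bar (42 mm long, 14 mm wide), z up the knob's axis. The bar's top is 7 mm above this point; its 44 mm round disc is 23 mm below, and a 52 mm steel washer under it 31 mm below.
- tilt_knob (a joint): angle of the knob, rad, growing as it turns clockwise seen from above (range 0 to 4.2). Clockwise raises the plate's near edge: 1 rad of knob turns the plate by 0.03 rad; the plate is level at 3.0. Stiff (about 0.35 N m) and stays where it is left.
- bay_left (a point): far left corner of the left bay on the plate's upper face, where the inner faces of far fence and side rail meet. x along the bay to the far fence, y left to the rail, z out of the plate. A blank of length L and width W that is fully home has its origin at (-L/2, -W/2, 0) here.
- bay_middle (a point): far left corner of the middle bay on the plate's upper face, where the inner faces of far fence and side rail meet. x along the bay to the far fence, y left to the rail, z out of the plate. A blank of length L and width W that is fully home has its origin at (-L/2, -W/2, 0) here.
- bay_right (a point): far left corner of the right bay on the plate's upper face, where the inner faces of far fence and side rail meet. x along the bay to the far fence, y left to the rail, z out of the plate. A blank of length L and width W that is fully home has its origin at (-L/2, -W/2, 0) here.
- long_blank: long wood offcut, 160 mm long (its y axis) x 50 mm wide (x) x 22 mm high (z), origin at the centre of its underside, standing on its widest face on the bench to the left of the jig, roughly pointing away from the robot. May be absent.
- thick_blank: thick wood offcut, 140 mm long (its y axis) x 60 mm wide (x) x 35 mm high (z), origin at the centre of its underside, standing on its widest face on the bench to the left of the jig, roughly pointing away from the robot. May be absent.
- short_blank: short wood offcut, 90 mm long (its y axis) x 45 mm wide (x) x 45 mm high (z), origin at the centre of its underside, standing on its widest face on the bench to the left of the jig, roughly pointing away from the robot. May be absent.
- glue_bottle: yellow glue bottle standing loose on the bench to the right of the jig, 63 mm wide, 146 mm to its shoulder, with an orange nozzle 28 mm wide from there up to 190 mm. Origin at the centre of its underside.
- cap: white round plastic cap, 42 mm outer diameter, 44 mm high, hollow, closed on top, open below (35 mm bore); origin at the centre of its open lower rim, z up. It sits loosely over the nozzle of the glue bottle with its rim about 150 mm above the bench, and lifts straight off; the rim is clear once lifted 45 mm.
- holder_floor (a point): centre of the floor of the round recess in the cap holder, a fixed wooden block 90 x 90 x 28 mm on the bench to the right of the jig. The recess is 52 mm in diameter and 14 mm deep, its floor is 14 mm above the bench.
There are look-alikes about, which are no part of the job. Leave any blue look-alike of the short_blank alone.

How it is judged:
On the way, in this order (a step that is already met when the one before it is completed fails the run):
1. the plate is level (within 0.014 rad) (angle between plate_mid's own z axis and vertical below 0.014 rad), for 0.3 s.
2. with the plate level, every blank that is there is home against fence and rail in a bay, and let go (angle between plate_mid's own z axis and vertical below 0.014 rad and ((x of long_blank in the frame of bay_left between -0.083 and -0.077 m and y of long_blank in the frame of bay_left between -0.028 and -0.022 m and z of long_blank in the frame of bay_left between -0.004 and 0.004 m and angle between the y axis of long_blank and the x axis of bay_left, either way round below 0.03 rad) or (x of long_blank in the frame of bay_middle between -0.083 and -0.077 m and y of long_blank in the frame of bay_middle between -0.028 and -0.022 m and z of long_blank in the frame of bay_middle between -0.004 and 0.004 m and angle between the y axis of long_blank and the x axis of bay_middle, either way round below 0.03 rad) or (x of long_blank in the frame of bay_right between -0.083 and -0.077 m and y of long_blank in the frame of bay_right between -0.028 and -0.022 m and z of long_blank in the frame of bay_right between -0.004 and 0.004 m and angle between the y axis of long_blank and the x axis of bay_right, either way round below 0.03 rad)) and ((x of thick_blank in the frame of bay_left between -0.073 and -0.067 m and y of thick_blank in the frame of bay_left between -0.033 and -0.027 m and z of thick_blank in the frame of bay_left between -0.004 and 0.004 m and angle between the y axis of thick_blank and the x axis of bay_left, either way round below 0.03 rad) or (x of thick_blank in the frame of bay_middle between -0.073 and -0.067 m and y of thick_blank in the frame of bay_middle between -0.033 and -0.027 m and z of thick_blank in the frame of bay_middle between -0.004 and 0.004 m and angle between the y axis of thick_blank and the x axis of bay_middle, either way round below 0.03 rad) or (x of thick_blank in the frame of bay_right between -0.073 and -0.067 m and y of thick_blank in the frame of bay_right between -0.033 and -0.027 m and z of thick_blank in the frame of bay_right between -0.004 and 0.004 m and angle between the y axis of thick_blank and the x axis of bay_right, either way round below 0.03 rad)) and ((x of short_blank in the frame of bay_left between -0.048 and -0.042 m and y of short_blank in the frame of bay_left between -0.0255 and -0.0195 m and z of short_blank in the frame of bay_left between -0.004 and 0.004 m and angle between the y axis of short_blank and the x axis of bay_left, either way round below 0.03 rad) or (x of short_blank in the frame of bay_middle between -0.048 and -0.042 m and y of short_blank in the frame of bay_middle between -0.0255 and -0.0195 m and z of short_blank in the frame of bay_middle between -0.004 and 0.004 m and angle between the y axis of short_blank and the x axis of bay_middle, either way round below 0.03 rad) or (x of short_blank in the frame of bay_right between -0.048 and -0.042 m and y of short_blank in the frame of bay_right between -0.0255 and -0.0195 m and z of short_blank in the frame of bay_right between -0.004 and 0.004 m and angle between the y axis of short_blank and the x axis of bay_right, either way round below 0.03 rad)) and contact force between the fingers and anything else below 0.5 N), for 0.3 s.
3. the cap stands in the holder's recess (horizontal distance between cap and holder_floor below 0.009 m and z of cap in the frame of holder_floor between -0.004 and 0.004 m and angle between cap's own z axis and vertical below 0.12 rad), for 0.2 s.
At the end, for the whole second after the job is handed in: Plate level within 0.014 rad; each blank flat in a bay, within 3 mm of fence and rail and square to 0.03 rad; cap upright on the recess floor (9 mm off-centre, 4 mm in height); bottle upright; all released and at rest (all of step 2 and all of step 3 and angle between glue_bottle's own z axis and vertical below 0.1 rad and linear speed of cap below 0.02 m/s); the robot touches nothing.
It fails at once if the glue bottle is knocked over (angle between glue_bottle's own z axis and vertical above 0.6 rad).
Of long_blank, thick_blank, short_blank only 2 to 3 are there at a start; the rules pass over those that are not, and their reading is None.
At some moment in a run one of long_blank, thick_blank, short_blank may be knocked a few centimetres aside while the robot is not near it.
It also fails if it takes over 210 s, if anything falls off the work surface, if the arm or the gripper's body presses on something with over 40 N, if the wrist force passes 120 N, or if a joint passes its speed limit or range.

## Working session

There is one attempt and no reset: what is moved stays moved. The work goes in short steps, Python scripts to look and compute and a tool call to move; the robot and the scene stay as the last step left them, time stands still between calls to the robot, and variables do not carry over. Pictures are saved under pics/ and viewed, at most 14 in all, crops included, and the job is handed in when it is done.

Besides the shell and the picture viewer there is one more tool, called after "Emit:" in YAML: its name, and indented under it one key for each argument. jog_arm: Moves the arm, as the interface text tells. Shift numbers are shares of 12 cm and turn numbers shares of pi/2 rad, none past 1 either way. Its arguments: {"type":"object","properties":{"increments":{"type":"array"},"force":{"type":"number"}},"required":["increments"]}

```bash
mkdir -p pics; ls; cat > h.py <<'E'
import numpy as np, cv2
from plant import get_state, imaging, job, ctrl
from scipy.spatial.transform import Rotation as R
def cam(n):
    s=get_state(); c=imaging.read_camera(n)
    if 'extrinsics' in c: T=np.array(c['extrinsics'])
    else:
        W=np.eye(4); W[:3,:3]=R.from_quat(s['tcp_rot']).as_matrix(); W[:3,3]=s['eef_pos']; T=W@np.array(c['mount'])
    return c['frame'],c['depth'],np.array(c['camera_matrix']),T
def cloud(d,K,T):
    v,u=np.mgrid[:d.shape[0],:d.shape[1]]
    P=np.stack([(u-K[0,2])/K[0,0]*d,-(v-K[1,2])/K[1,1]*d,-d],-1)
    P=P@T[:3,:3].T+T[:3,3]; P[d<=0]=np.nan
    return P
def ray(u,v,K,T,z):
    r=T[:3,:3]@np.array([(u-K[0,2])/K[0,0],-(v-K[1,2])/K[1,1],-1]); o=T[:3,3]
    return o+r*(z-o[2])/r[2]
E
python3 - <<'E'
from h import *
s=get_state(); print({k:np.round(v,3) for k,v in s.items()}, ctrl.finger_overhang)
ims=[]
for n in ['scene','side']:
    f,d,K,T=cam(n); np.savez(n+'0.npz',f=f,d=d,K=K,T=T); cv2.imwrite(f'pics/{n}0.png',cv2.resize(f,(800,600)));print(n,K.round(1).tolist(),T.round(3).tolist(),(d>0).mean())
E
```

```text
pics
{'time': np.float64(0.0), 'qpos': array([-1.486,  0.287,  1.578, -0.   ,  1.279, -0.15 ]), 'dq': array([-0.   ,  0.001,  0.   , -0.001, -0.002, -0.   ]), 'joint_efforts': array([-0.0000e+00, -4.0598e+01, -2.9263e+01, -0.0000e+00,  6.0000e-03,
       -0.0000e+00]), 'eef_pos': array([ 0.157, -0.656,  0.255]), 'tcp_rot': array([ 0.993,  0.117,  0.   , -0.001]), 'contact_force': array([-0.192, -0.644,  0.049]), 'wrist_torque': array([ 0.008,  0.068, -0.008]), 'finger_force': np.float64(0.0), 'opening': np.float64(1.004)} 0.025
scene [[436.3, 0.0, 254.6], [0.0, 436.3, 192.3], [0.0, 0.0, 1.0]] [[0.9, 0.184, -0.395, -0.094], [-0.435, 0.414, -0.799, -1.282], [0.016, 0.892, 0.453, 0.811], [0.0, 0.0, 0.0, 1.0]] 0.9172108968098959
side [[376.1, 0.0, 251.5], [0.0, 376.1, 186.1], [0.0, 0.0, 1.0]] [[-1.0, -0.018, 0.014, 0.548], [0.02, -0.378, 0.925, 1.093], [-0.011, 0.926, 0.379, 0.562], [0.0, 0.0, 0.0, 1.0]] 0.9006144205729166
```

View pics/scene0.png

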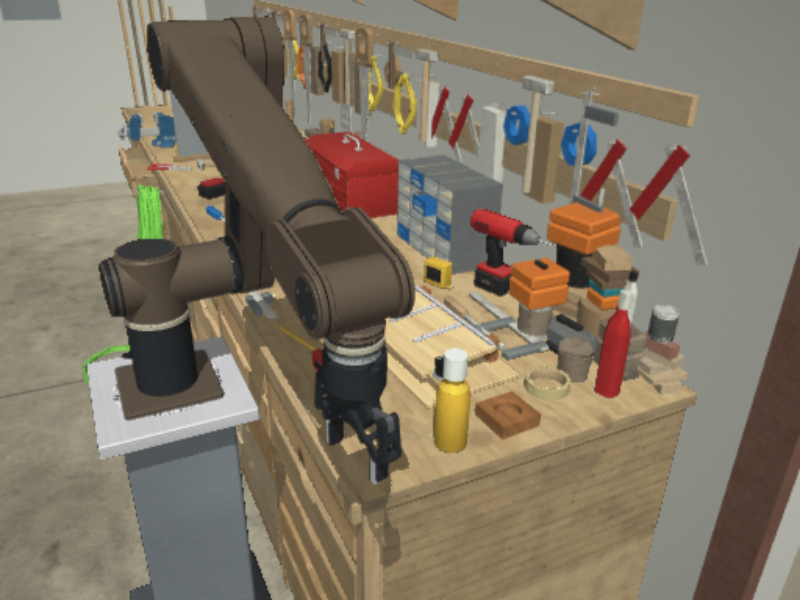

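View pics/side0.png

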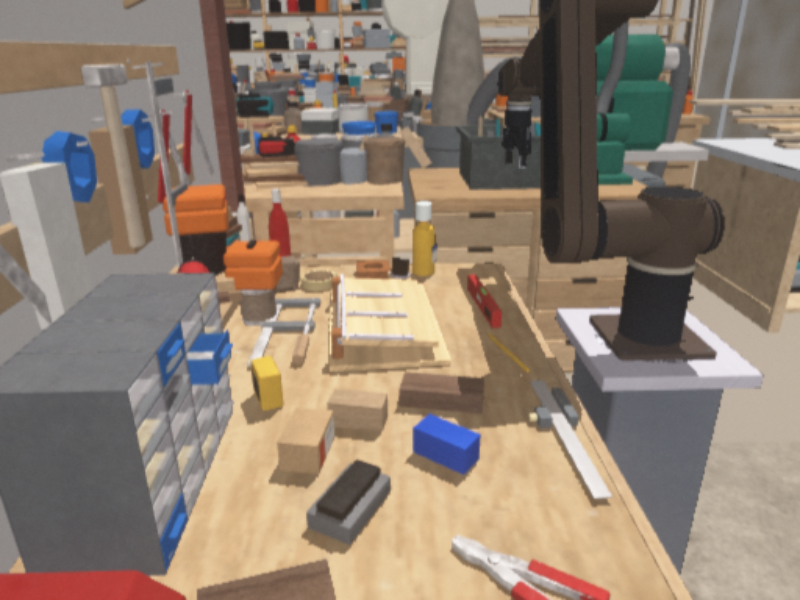

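The side view shows the jig at (385,320), a light block at (358,410) and a dark brown board at (440,392). Look-alikes are a cardboard box with a red label (305,440), a blue block (447,443) and an offcut at (265,580) by the red toolbox. The bottle is at (425,240), the cap at (424,210), the knob at (400,267) and the holder at (372,267).

```bash
python3 - <<'E'
from h import *
D=np.load('side0.npz');f,d,K,T=[D[k] for k in 'fdKT']
P=cloud(d,K,T)
s=512/800
def rep(name,x0,y0,x1,y1,zl,zh):
    a,b,c,e=[int(q*s) for q in(x0,y0,x1,y1)]
    Q=P[b:e,a:c].reshape(-1,3);C=f[b:e,a:c].reshape(-1,3)
    m=(Q[:,2]>zl)&(Q[:,2]<zh);Q=Q[m];C=C[m]
    z=np.percentile(Q[:,2],90); t=Q[abs(Q[:,2]-z)<.006]
    r=cv2.minAreaRect((t[:,:2]*1000).astype(np.float32))
    print(name,len(Q),'ztop',z.round(3),'rect',np.round(r[0],0),np.round(r[1],0),round(r[2],1),'min',Q.min(0).round(3),'max',Q.max(0).round(3),C.mean(0).round())
rep('light',325,385,392,440,.008,.08)
rep('dark',395,368,492,418,.008,.08)
rep('box',275,405,338,478,.008,.1)
rep('blue',410,412,484,474,.008,.1)
rep('bottle',405,195,440,280,.008,.25)
rep('jig',325,270,450,372,.012,.09)
cv2.imwrite('pics/crop1.png',cv2.resize(f[165:320,150:340],None,fx=4,fy=4,interpolation=cv2.INTER_CUBIC)[:600,:800])
D=np.load('scene0.npz');f,d,K,T=[D[k] for k in 'fdKT'];P=cloud(d,K,T)
rep('bottle2',428,345,474,455,.008,.25)
rep('holder2',470,385,542,440,.008,.05)
rep('knob2',430,350,448,385,.03,.15)
cv2.imwrite('pics/crop2.png',cv2.resize(f[165:300,180:380],None,fx=4,fy=4,interpolation=cv2.INTER_CUBIC)[:600,:800])
E
```

```text
light 886 ztop 0.045 rect [604. 317.] [120.  90.] 77.1 min [0.549 0.251 0.008] max [0.644 0.371 0.052] [117. 145. 172.]
dark 1071 ztop 0.035 rect [454. 225.] [ 64. 140.] 79.0 min [0.381 0.182 0.008] max [0.525 0.335 0.045] [ 78.  93. 116.]
box 1193 ztop 0.05 rect [669. 361.] [95. 62.] 81.4 min [0.629 0.24  0.008] max [0.737 0.412 0.053] [117. 152. 184.]
blue 1023 ztop 0.045 rect [463. 375.] [50. 91.] 51.4 min [0.414 0.329 0.008] max [0.51  0.421 0.047] [172.  86.  64.]
bottle 735 ztop 0.17 rect [ 445. -398.] [37. 18.] 0.0 min [ 0.332 -1.239  0.008] max [ 0.499 -0.244  0.194] [ 94. 143. 170.]
jig 3136 ztop 0.06 rect [585. -85.] [375. 183.] 89.0 min [ 0.417 -0.412  0.012] max [0.706 0.114 0.069] [158. 193. 215.]
bottle2 1758 ztop 0.176 rect [ 439. -429.] [17. 39.] 57.1 min [ 0.408 -0.451  0.008] max [ 0.631 -0.154  0.197] [101. 165. 187.]
holder2 822 ztop 0.029 rect [ 611. -400.] [152.  95.] 3.5 min [ 0.532 -0.451  0.008] max [ 0.691 -0.279  0.032] [ 67. 104. 144.]
knob2 199 ztop 0.088 rect [ 499. -273.] [14. 15.] 75.1 min [ 0.425 -0.415  0.035] max [ 0.56  -0.174  0.137] [ 99. 130. 144.]
```

View pics/crop1.png

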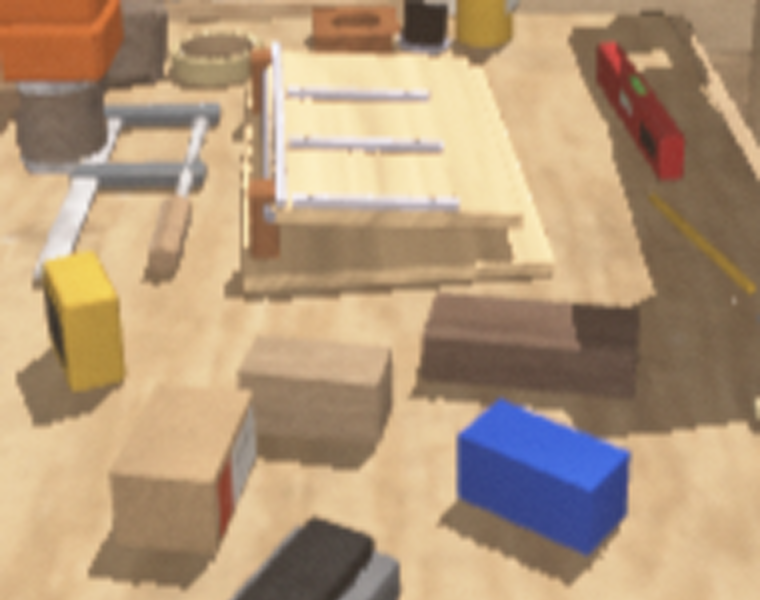

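View pics/crop2.png

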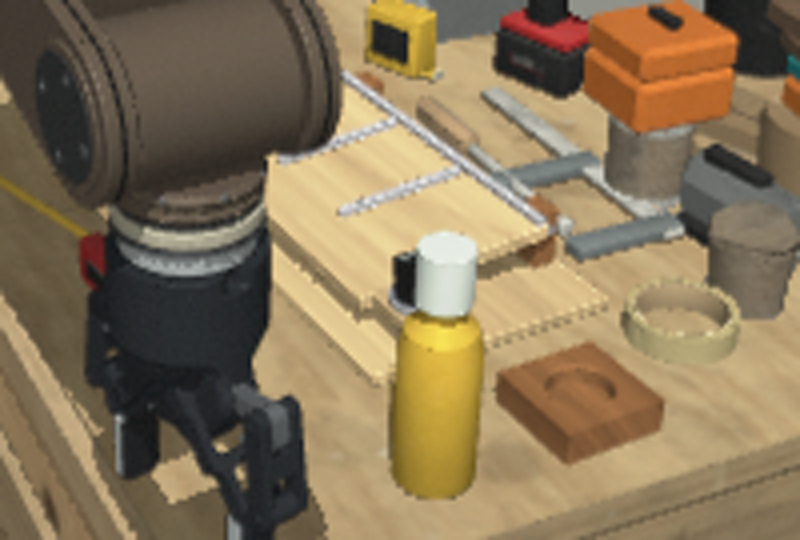

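The crops confirm two blanks: short (light, 45 mm high, near (0.60, 0.29)) and thick (dark, 35 mm high, near (0.454, 0.225)). The blue block, the cardboard box and the far offcut are rejected. I'm moving above the knob.

Emit:
jog_arm:
  increments:
    - {"dx": 0.3,"dy": 0.3,"dz": 0.8}
    - {"dx": 1,"dy": 1,"dz": 0.8}
    - {"dx": 1,"dy": 1,"dz": 0.8}
    - {"dx": 1,"dy": 1,"dz": 0.8}
    - {"dx": 1,"dy": 1,"dz": 0.8}

```text
$.increments[0]: bad value
```

Emit:
jog_arm:
  increments:
    - {"dx": 1,"dy": 1,"az": -0.15}
    - {"dx": 1,"dy": 1,"az": -0.15}
    - {"dx": 1,"dy": 1,"az": -0.15}
    - {"dx": 1,"dy": 1,"az": -0.15}

```text
$.increments[0]: bad value
```

Emit:
jog_arm:
  increments:
    - {"dx": 0.5,"dy": 1}
    - {"dx": 0.5,"dy": 1}
    - {"dx": 0.5,"dy": 1}
    - {"dx": 0.5,"dy": 1}
    - {"dx": 0.5,"dy": 1}
    - {"dx": 0.5,"dy": 1}

```text
$.increments[0]: bad value
```

```bash
python3 - <<'E'
from h import *
f,d,K,T=cam('wrist'); np.savez('w1.npz',f=f,d=d,K=K,T=T); cv2.imwrite('pics/w1.png',cv2.resize(f,(800,600)))
s=get_state();print(s['time'],s['eef_pos'].round(3),s['tcp_rot'].round(3),T.round(3).tolist(),K.round(1).tolist())
E
```

```text
0.15 [ 0.157 -0.656  0.255] [ 0.993  0.117  0.    -0.001] [[0.232, 0.921, 0.314, 0.237], [-0.973, 0.22, 0.072, -0.637], [-0.003, -0.322, 0.947, 0.373], [0.0, 0.0, 0.0, 1.0]] [[331.1, 0.0, 260.8], [0.0, 331.1, 189.8], [0.0, 0.0, 1.0]]
```

View pics/w1.png

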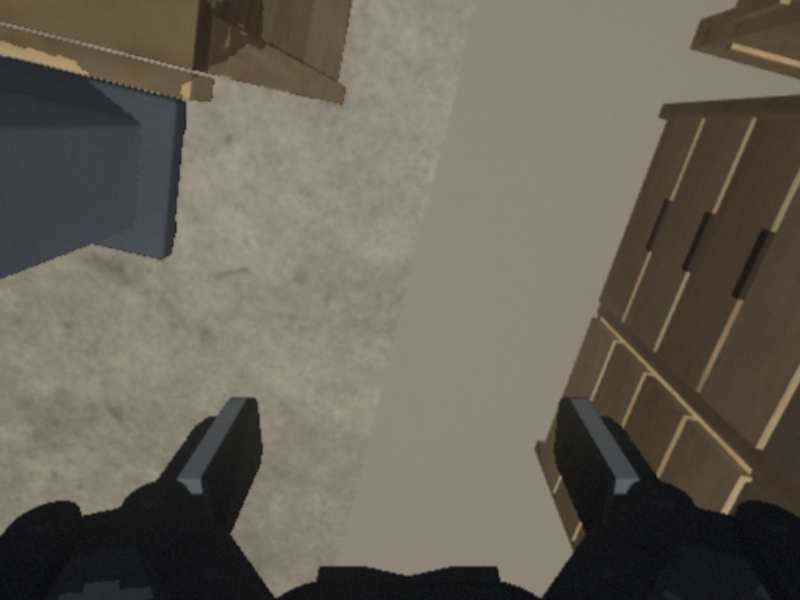

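The image showed only the floor and the two fingers, because the moves were refused. Rows apparently need every field.

Emit:
jog_arm:
  increments:
    - {"dx": 0.3,"dy": 0.3,"dz": 0.8,"ax": 0,"ay": 0,"az": 0,"gripper": 1}
    - {"dx": 1,"dy": 1,"dz": 0.8,"ax": 0,"ay": 0,"az": 0,"gripper": 1}
    - {"dx": 1,"dy": 1,"dz": 0.8,"ax": 0,"ay": 0,"az": 0,"gripper": 1}
    - {"dx": 1,"dy": 1,"dz": 0.8,"ax": 0,"ay": 0,"az": 0,"gripper": 1}
    - {"dx": 1,"dy": 1,"dz": 0.8,"ax": 0,"ay": 0,"az": 0,"gripper": 1}
  force: 40

```text
time: 0.65
eef_pos: [0.2805, -0.534, 0.3557]
tcp_rot: [0.993, 0.12, 0.001, 0.002]
contact_force: [1.2, -0.2, 1.1]
opening: 1.003
finger_force: 0.0
```

Emit:
jog_arm:
  increments:
    - {"dx": 1,"dy": 1,"dz": 0,"ax": 0,"ay": 0,"az": -0.15,"gripper": 1}
    - {"dx": 1,"dy": 1,"dz": 0,"ax": 0,"ay": 0,"az": -0.15,"gripper": 1}
    - {"dx": 1,"dy": 1,"dz": 0,"ax": 0,"ay": 0,"az": -0.15,"gripper": 1}
    - {"dx": 1,"dy": 1,"dz": 0,"ax": 0,"ay": 0,"az": -0.15,"gripper": 1}
    - {"dx": 1,"dy": 1,"dz": 0,"ax": 0,"ay": 0,"az": -0.15,"gripper": 1}

```text
time: 1.15
eef_pos: [0.3985, -0.4147, 0.3517]
tcp_rot: [1.0, 0.002, -0.0, -0.0]
contact_force: [0.5, -0.4, -0.3]
opening: 1.0
finger_force: 0.0
```

Emit:
jog_arm:
  increments:
    - {"dx": 0.5,"dy": 1,"dz": 0,"ax": 0,"ay": 0,"az": 0,"gripper": 1}
    - {"dx": 0.5,"dy": 1,"dz": 0,"ax": 0,"ay": 0,"az": 0,"gripper": 1}
    - {"dx": 0.5,"dy": 1,"dz": 0,"ax": 0,"ay": 0,"az": 0,"gripper": 1}
    - {"dx": 0.5,"dy": 1,"dz": 0,"ax": 0,"ay": 0,"az": 0,"gripper": 1}
    - {"dx": 0.5,"dy": 1,"dz": 0,"ax": 0,"ay": 0,"az": 0,"gripper": 1}
    - {"dx": 0.5,"dy": 1,"dz": 0,"ax": 0,"ay": 0,"az": 0,"gripper": 1}

```text
time: 1.75
eef_pos: [0.4563, -0.298, 0.3519]
tcp_rot: [1.0, -0.001, -0.0, 0.0]
contact_force: [-0.0, -0.2, 1.1]
opening: 1.002
finger_force: 0.0
```

```bash
python3 - <<'E'
from h import *
f,d,K,T=cam('wrist'); np.savez('w2.npz',f=f,d=d,K=K,T=T); cv2.imwrite('pics/w2.png',cv2.resize(f,(800,600)))
s=get_state();print(s['time'],s['eef_pos'].round(3),s['tcp_rot'].round(3),T.round(3).tolist(),(d>0).mean())
E
```

```text
1.8 [ 0.456 -0.298  0.352] [ 1.    -0.002 -0.     0.   ] [[-0.003, 0.946, 0.323, 0.539], [-1.0, -0.003, -0.001, -0.298], [-0.0, -0.323, 0.946, 0.47], [0.0, 0.0, 0.0, 1.0]] 0.9959971110026041
```

View pics/w2.png

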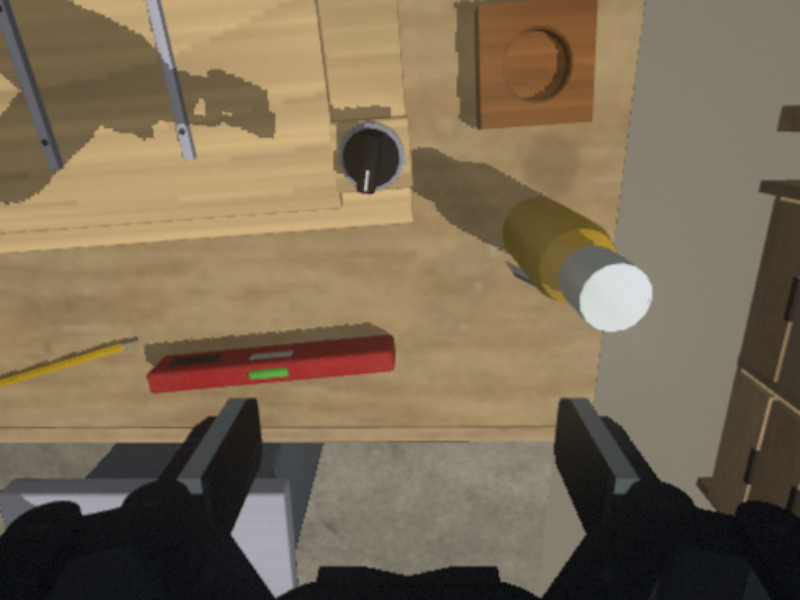

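The wrist view shows the knob at (370,158), its bar near-vertical with a white mark at the near end, the holder recess at (537,64), the cap top at (616,296), and the plate with two rails on the left. I'm measuring all of these.

```bash
python3 - <<'E'
from h import *
D=np.load('w2.npz');f,d,K,T=[D[k] for k in 'fdKT'];P=cloud(d,K,T);s=.64
def reg(x0,y0,x1,y1): a,b,c,e=[int(q*s) for q in(x0,y0,x1,y1)]; return P[b:e,a:c].reshape(-1,3),f[b:e,a:c].reshape(-1,3).astype(int)
# plate plane
Q,_=reg(200,10,315,200); A=np.c_[Q[:,:2],np.ones(len(Q))]; A=A[np.isfinite(Q[:,2])];z=Q[np.isfinite(Q[:,2]),2]
c=np.linalg.lstsq(A,z,rcond=None)[0];print('plate z=',c.round(4),'tilt',np.hypot(*c[:2]).round(4),'dir',np.arctan2(c[1],c[0]).round(3),'res',(A@c-z).std().round(4))
Q,C=reg(335,110,410,205)
dark=(C.max(1)<70)
zz=Q[dark,2];print('zpct dark',np.percentile(zz,[1,10,50,80,90,95,99]).round(4))
top=Q[:,2]>np.nanpercentile(zz,97)-.008
for n,m in(('bar',top&(C.max(1)<260)),('disc',dark&~top)):
    t=Q[m];r=cv2.minAreaRect((t[:,:2]*1000).astype(np.float32));print(n,m.sum(),r,t.mean(0).round(4))
h=Q[(Q[:,2]>.03)&(C.max(1)-C.min(1)<25)]; r=cv2.minEnclosingCircle((h[:,:2]*1000).astype(np.float32)); print('grey',r)
Q,C=reg(470,0,600,132); m=(abs(Q[:,2]-.028)<.004); t=Q[m]; r=cv2.minAreaRect((t[:,:2]*1000).astype(np.float32));print('holder',r)
m=(abs(Q[:,2]-.014)<.003); print('floor',(Q[m].min(0)+Q[m].max(0))/2,Q[m].max(0)-Q[m].min(0),m.sum())
Q,C=reg(555,240,660,340); m=Q[:,2]>np.nanpercentile(Q[:,2],90)-.004; print('cap',cv2.minEnclosingCircle((Q[m][:,:2]*1000).astype(np.float32)),Q[m].mean(0))
# jig base edge / rail direction
for n,(x0,y0,x1,y1) in {'railR':(140,0,205,165),'railM':(0,0,70,175)}.items():
    Q,C=reg(x0,y0,x1,y1); zp=c[0]*Q[:,0]+c[1]*Q[:,1]+c[2]; m=(Q[:,2]-zp>.005); t=(Q[m][:,:2]*1000).astype(np.float32); print(n,m.sum(),cv2.minAreaRect(t),'near',t[:,0].min(), 'dz',np.median((Q[:,2]-zp)[m]))
E
```

```text
plate z= [0.0835 0.006  0.0063] tilt 0.0837 dir 0.072 res 0.0008
zpct dark [nan nan nan nan nan nan nan]
bar 477 ((509.5055236816406, -269.4368591308594), (13.875418663024902, 42.00700759887695), 81.22584533691406) [ 0.5101 -0.2697  0.0908]
disc 631 ((510.1914367675781, -268.3501892089844), (34.901920318603516, 38.458595275878906), 55.51192092895508) [nan nan nan]
grey ((511.43048095703125, -269.03216552734375), 26.189807891845703)
holder ((580.0048217773438, -398.9893798828125), (90.20587921142578, 91.06626892089844), 3.696819543838501)
floor [ 0.57689652 -0.38818129  0.01402416] [0.0895984  0.07401498 0.00590157] 1449
cap ((443.8291931152344, -414.3102722167969), 21.243436813354492) [ 0.44473862 -0.41382442  0.19378966]
railR 792 ((564.6708374023438, -124.39423370361328), (107.01808166503906, 9.599326133728027), 4.593607425689697) near 511.51138 dz 0.007861698780608873
railM 865 ((560.6860961914062, -18.438533782958984), (114.69667053222656, 10.179423332214355), 3.945626735687256) near 503.53387 dz 0.0077925564810092385
```

Depth is clean:
- **Plate:** tilt 0.084, so about 2.79 rad of knob turn to go. Jig yaw is about 0.07.
- **Knob:** bar 14×42 mm at (0.5095, -0.2695), top z about 0.0915, bar direction -8.8°.
- **Cap:** top at (0.444, -0.414, 0.194), as expected.

I'm pre-rotating the tool so the whole turn fits in one grip.

Emit:
jog_arm:
  increments:
    - {"dx": 0.44,"dy": 0.24,"dz": -0.5,"ax": 0,"ay": 0,"az": 0.95,"gripper": 0}
    - {"dx": 0.44,"dy": 0.24,"dz": -0.5,"ax": 0,"ay": 0,"az": 0.95,"gripper": 0}
    - {"dx": 0.44,"dy": 0.24,"dz": -0.5,"ax": 0,"ay": 0,"az": 0.95,"gripper": 0}
    - {"dx": 0.44,"dy": 0.24,"dz": -0.5,"ax": 0,"ay": 0,"az": 0.95,"gripper": 0}
    - {"dx": 0.44,"dy": 0.24,"dz": -0.5,"ax": 0,"ay": 0,"az": 0.95,"gripper": 0}
    - {"dx": 0.44,"dy": 0.24,"dz": -0.5,"ax": 0,"ay": 0,"az": 0.95,"gripper": 0}
    - {"dx": 0.44,"dy": 0.24,"dz": -0.5,"ax": 0,"ay": 0,"az": 0.95,"gripper": 0}
    - {"dx": 0.44,"dy": 0.24,"dz": -0.5,"ax": 0,"ay": 0,"az": 0.95,"gripper": 0}
    - {"dx": 0.44,"dy": 0.24,"dz": -0.5,"ax": 0,"ay": 0,"az": 0.95,"gripper": 0}
    - {"dx": 0.44,"dy": 0.24,"dz": -0.5,"ax": 0,"ay": 0,"az": 0.95,"gripper": 0}

```text
time: 2.8
eef_pos: [0.5093, -0.2693, 0.292]
tcp_rot: [0.733, 0.68, -0.0, -0.0]
contact_force: [-0.0, 0.1, 0.6]
opening: 0.499
finger_force: 0.0
```

Emit:
jog_arm:
  increments:
    - {"dx": 0,"dy": 0,"dz": -0.5,"ax": 0,"ay": 0,"az": 0.95,"gripper": 0}
    - {"dx": 0,"dy": 0,"dz": -0.5,"ax": 0,"ay": 0,"az": 0.95,"gripper": 0}
    - {"dx": 0,"dy": 0,"dz": -0.5,"ax": 0,"ay": 0,"az": 0.95,"gripper": 0}
    - {"dx": 0,"dy": 0,"dz": -0.5,"ax": 0,"ay": 0,"az": 0.95,"gripper": 0}
    - {"dx": 0,"dy": 0,"dz": -0.5,"ax": 0,"ay": 0,"az": 0.95,"gripper": 0}
    - {"dx": 0,"dy": 0,"dz": -0.5,"ax": 0,"ay": 0,"az": 0.95,"gripper": 0}
    - {"dx": 0,"dy": 0,"dz": -0.5,"ax": 0,"ay": 0,"az": 0.95,"gripper": 0}
    - {"dx": 0,"dy": 0,"dz": -0.5,"ax": 0,"ay": 0,"az": 0.95,"gripper": 0}
    - {"dx": 0,"dy": 0,"dz": -0.5,"ax": 0,"ay": 0,"az": 0.95,"gripper": 0}
    - {"dx": 0,"dy": 0,"dz": -0.5,"ax": 0,"ay": 0,"az": 0.95,"gripper": 0}

```text
time: 3.8
eef_pos: [0.5092, -0.2693, 0.232]
tcp_rot: [0.077, 0.997, -0.0, -0.0]
contact_force: [-0.2, 0.3, 1.1]
opening: 0.503
finger_force: 0.0
```

Emit:
jog_arm:
  increments:
    - {"dx": 0,"dy": 0,"dz": -0.17,"ax": 0,"ay": -0.053,"az": 0,"gripper": 0}
    - {"dx": 0,"dy": 0,"dz": -0.17,"ax": 0,"ay": -0.053,"az": 0,"gripper": 0}
    - {"dx": 0,"dy": 0,"dz": -0.17,"ax": 0,"ay": -0.053,"az": 0,"gripper": 0}

```text
time: 4.1
eef_pos: [0.5089, -0.2686, 0.2114]
tcp_rot: [0.08, 0.996, 0.004, 0.04]
contact_force: [0.4, -0.9, 1.1]
opening: 0.501
finger_force: 0.0
```

Emit:
jog_arm:
  increments:
    - {"dx": 0,"dy": 0,"dz": -0.4,"ax": 0,"ay": 0,"az": 0,"gripper": 0}
    - {"dx": 0,"dy": 0,"dz": -0.7,"ax": 0,"ay": 0,"az": 0,"gripper": 0}
    - {"dx": 0,"dy": 0,"dz": -1,"ax": 0,"ay": 0,"az": 0,"gripper": 0}
    - {"dx": 0,"dy": 0,"dz": -1,"ax": 0,"ay": 0,"az": 0,"gripper": 0}
    - {"dx": 0,"dy": 0,"dz": -1,"ax": 0,"ay": 0,"az": 0,"gripper": -1}
    - {"dx": 0,"dy": 0,"dz": -1,"ax": 0,"ay": 0,"az": 0,"gripper": -1}
    - {"dx": 0,"dy": 0,"dz": -1,"ax": 0,"ay": 0,"az": 0,"gripper": -1}
    - {"dx": 0,"dy": 0,"dz": -1,"ax": 0,"ay": 0,"az": 0,"gripper": -1}
    - {"dx": 0,"dy": 0,"dz": -1,"ax": 0,"ay": 0,"az": 0,"gripper": -1}
    - {"dx": 0,"dy": 0,"dz": -1,"ax": 0,"ay": 0,"az": 0,"gripper": -1}
  force: 80

```text
time: 5.1
eef_pos: [0.5114, -0.2698, 0.0952]
tcp_rot: [0.078, 0.996, 0.001, 0.044]
contact_force: [-1.8, -4.5, 6.7]
opening: 0.144
finger_force: 81.2
```

Emit:
jog_arm:
  increments:
    - {"dx": 0,"dy": 0,"dz": 0,"ax": 0,"ay": 0,"az": 0,"gripper": -1}
    - {"dx": 0,"dy": 0,"dz": 0,"ax": 0,"ay": 0,"az": 0,"gripper": -1}
    - {"dx": 0,"dy": 0,"dz": 0,"ax": 0,"ay": 0,"az": 0,"gripper": -1}
    - {"dx": 0,"dy": 0,"dz": 0,"ax": 0,"ay": 0,"az": 0,"gripper": -1}
    - {"dx": 0,"dy": 0,"dz": 0,"ax": 0,"ay": 0,"az": 0,"gripper": -1}

```text
time: 5.6
eef_pos: [0.5114, -0.2698, 0.0951]
tcp_rot: [0.078, 0.996, 0.001, 0.044]
contact_force: [-2.1, -5.0, 7.2]
opening: 0.142
finger_force: 81.2
```

Emit:
jog_arm:
  increments:
    - {"dx": 0.002,"dy": 0,"dz": 0.01,"ax": 0,"ay": 0.003,"az": -0.09,"gripper": -1}
    - {"dx": 0.004,"dy": 0,"dz": 0.015,"ax": 0,"ay": 0.006,"az": -0.18,"gripper": -1}
    - {"dx": 0.006,"dy": 0,"dz": 0.02,"ax": 0,"ay": 0.009,"az": -0.27,"gripper": -1}
    - {"dx": 0.008,"dy": 0,"dz": 0.025,"ax": 0,"ay": 0.013,"az": -0.36,"gripper": -1}
    - {"dx": 0.008,"dy": 0,"dz": 0.026,"ax": 0,"ay": 0.013,"az": -0.445,"gripper": -1}
    - {"dx": 0.008,"dy": 0,"dz": 0.026,"ax": 0,"ay": 0.013,"az": -0.445,"gripper": -1}

```text
time: 6.2
eef_pos: [0.5121, -0.2702, 0.0982]
tcp_rot: [0.416, 0.909, -0.014, 0.033]
contact_force: [-5.1, -7.8, 5.9]
opening: 0.144
finger_force: 82.0
```

Emit:
jog_arm:
  increments:
    - {"dx": 0.002,"dy": 0,"dz": 0.01,"ax": 0,"ay": 0.003,"az": -0.09,"gripper": -1}
    - {"dx": 0.004,"dy": 0,"dz": 0.015,"ax": 0,"ay": 0.006,"az": -0.18,"gripper": -1}
    - {"dx": 0.006,"dy": 0,"dz": 0.02,"ax": 0,"ay": 0.009,"az": -0.27,"gripper": -1}
    - {"dx": 0.008,"dy": 0,"dz": 0.025,"ax": 0,"ay": 0.013,"az": -0.36,"gripper": -1}
    - {"dx": 0.008,"dy": 0,"dz": 0.026,"ax": 0,"ay": 0.013,"az": -0.445,"gripper": -1}
    - {"dx": 0.008,"dy": 0,"dz": 0.026,"ax": 0,"ay": 0.013,"az": -0.445,"gripper": -1}

```text
time: 6.8
eef_pos: [0.5123, -0.2708, 0.1012]
tcp_rot: [0.702, 0.712, -0.027, 0.018]
contact_force: [-7.9, -9.0, 6.5]
opening: 0.144
finger_force: 82.6
```

Emit:
jog_arm:
  increments:
    - {"dx": 0.002,"dy": 0,"dz": 0.01,"ax": 0,"ay": 0.003,"az": -0.09,"gripper": -1}
    - {"dx": 0.004,"dy": 0,"dz": 0.015,"ax": 0,"ay": 0.006,"az": -0.18,"gripper": -1}
    - {"dx": 0.006,"dy": 0,"dz": 0.02,"ax": 0,"ay": 0.009,"az": -0.27,"gripper": -1}
    - {"dx": 0.008,"dy": 0,"dz": 0.025,"ax": 0,"ay": 0.013,"az": -0.36,"gripper": -1}
    - {"dx": 0.008,"dy": 0,"dz": 0.026,"ax": 0,"ay": 0.013,"az": -0.445,"gripper": -1}
    - {"dx": 0.008,"dy": 0,"dz": 0.026,"ax": 0,"ay": 0.013,"az": -0.445,"gripper": -1}

```text
time: 7.4
eef_pos: [0.5124, -0.2708, 0.1044]
tcp_rot: [0.903, 0.428, -0.038, 0.001]
contact_force: [-10.8, -6.7, 8.0]
opening: 0.147
finger_force: 82.6
```

Emit:
jog_arm:
  increments:
    - {"dx": 0.002,"dy": 0,"dz": 0.01,"ax": 0,"ay": 0.003,"az": -0.09,"gripper": -1}
    - {"dx": 0.004,"dy": 0,"dz": 0.015,"ax": 0,"ay": 0.006,"az": -0.18,"gripper": -1}
    - {"dx": 0.006,"dy": 0,"dz": 0.02,"ax": 0,"ay": 0.009,"az": -0.27,"gripper": -1}
    - {"dx": 0.008,"dy": 0,"dz": 0.025,"ax": 0,"ay": 0.013,"az": -0.36,"gripper": -1}
    - {"dx": 0.008,"dy": 0,"dz": 0.026,"ax": 0,"ay": 0.013,"az": -0.445,"gripper": -1}
    - {"dx": 0.008,"dy": 0,"dz": 0.026,"ax": 0,"ay": 0.013,"az": -0.46,"gripper": -1}
    - {"dx": 0.008,"dy": 0,"dz": 0.026,"ax": 0,"ay": 0.013,"az": -0.46,"gripper": -1}

```text
time: 8.1
eef_pos: [0.5127, -0.2704, 0.1076]
tcp_rot: [0.995, 0.083, -0.044, -0.016]
contact_force: [-11.6, -5.2, 11.2]
opening: 0.142
finger_force: 82.8
```

```bash
python3 - <<'E'
from h import *
s=get_state();print(R.from_quat(s['tcp_rot']).as_matrix()[:,2].round(3), s['contact_force'].round(1), s['wrist_torque'].round(2))
f,d,K,T=cam('wrist');np.savez('w3.npz',f=f,d=d,K=K,T=T);P=cloud(d,K,T)
m=(P[...,2]>.045)&(P[...,2]<.068)&(P[...,1]>-.2)
Q=P[m];print(len(Q),Q.min(0),Q.max(0))
for i in range(3):
    A=np.c_[Q[:,:2],np.ones(len(Q))];c=np.linalg.lstsq(A,Q[:,2],rcond=None)[0];r=Q[:,2]-A@c;Q=Q[abs(r)<.003]
print(c.round(4),len(Q))
E
```

```text
[-0.091  0.024 -0.996] [-11.6  -5.2  11.2] [-1.28  1.16  0.38]
36559 [ 0.46136476 -0.19999987  0.05737617] [ 0.61173842 -0.11915935  0.06748788]
[-0.0008  0.0005  0.0607] 36472
```

The plate reads level (slope -0.0008). I'm releasing, rising and removing the tool tilt.

Emit:
jog_arm:
  increments:
    - {"dx": 0,"dy": 0,"dz": 0,"ax": 0,"ay": 0,"az": 0,"gripper": 0}
    - {"dx": 0,"dy": 0,"dz": 0,"ax": 0,"ay": 0,"az": 0,"gripper": 0}
    - {"dx": 0,"dy": 0,"dz": 0,"ax": 0,"ay": 0,"az": 0,"gripper": 0}
    - {"dx": 0,"dy": 0,"dz": 0.3,"ax": 0,"ay": 0,"az": 0,"gripper": 0}
    - {"dx": 0,"dy": 0,"dz": 0.7,"ax": -0.015,"ay": -0.058,"az": -0.06,"gripper": 0}
    - {"dx": 0,"dy": 0,"dz": 1,"ax": -0.015,"ay": -0.058,"az": -0.06,"gripper": 1}
    - {"dx": 0,"dy": 0,"dz": 1,"ax": -0.015,"ay": -0.058,"az": -0.06,"gripper": 1}
    - {"dx": 0,"dy": 0,"dz": 1,"ax": -0.015,"ay": -0.058,"az": -0.06,"gripper": 1}

```text
time: 8.95
eef_pos: [0.5142, -0.2674, 0.2253]
tcp_rot: [0.999, 0.036, 0.004, -0.005]
contact_force: [0.4, -0.1, -1.1]
opening: 0.979
finger_force: 0.0
```

Emit:
jog_arm:
  increments:
    - {"dx": -0.2,"dy": 1,"dz": 1,"ax": 0,"ay": 0,"az": 0,"gripper": 1}
    - {"dx": -0.2,"dy": 1,"dz": 1,"ax": 0,"ay": 0,"az": 0,"gripper": 1}
    - {"dx": -0.2,"dy": 1,"dz": 1,"ax": 0,"ay": 0,"az": 0,"gripper": 1}
    - {"dx": -0.2,"dy": 1,"dz": 1,"ax": 0,"ay": 0,"az": 0,"gripper": 1}
    - {"dx": -0.2,"dy": 1,"dz": 1,"ax": 0,"ay": 0,"az": 0,"gripper": 1}

```text
time: 9.45
eef_pos: [0.4902, -0.1464, 0.3456]
tcp_rot: [0.999, 0.037, 0.004, -0.005]
contact_force: [0.6, 0.6, 0.3]
opening: 0.999
finger_force: 0.0
```

Emit:
jog_arm:
  increments:
    - {"dx": 0,"dy": 1,"dz": 0,"ax": 0,"ay": 0,"az": 0,"gripper": 1}
    - {"dx": 0,"dy": 1,"dz": 0,"ax": 0,"ay": 0,"az": 0,"gripper": 1}
    - {"dx": 0,"dy": 1,"dz": 0,"ax": 0,"ay": 0,"az": 0,"gripper": 1}
    - {"dx": 0,"dy": 1,"dz": 0,"ax": 0,"ay": 0,"az": 0,"gripper": 1}
    - {"dx": 0,"dy": 1,"dz": 0,"ax": 0,"ay": 0,"az": 0,"gripper": 1}

```text
time: 9.95
eef_pos: [0.4895, -0.0284, 0.3417]
tcp_rot: [0.999, 0.036, 0.001, -0.005]
contact_force: [0.6, -0.9, -0.2]
opening: 1.001
finger_force: 0.0
```

```bash
python3 - <<'E'
from h import *
s=get_state();print(s['time'],s['eef_pos'].round(3),R.from_quat(s['tcp_rot']).as_matrix().round(3).tolist(), s['contact_force'].round(1))
f,d,K,T=cam('wrist');np.savez('w4.npz',f=f,d=d,K=K,T=T);P=cloud(d,K,T);cv2.imwrite('pics/w4.png',cv2.resize(f,(800,600)))
m=(P[...,2]>.05)&(P[...,2]<.064)&(P[...,1]<.09)&(P[...,0]>.45)
Q=P[m]
for i in range(3):
    A=np.c_[Q[:,:2],np.ones(len(Q))];c=np.linalg.lstsq(A,Q[:,2],rcond=None)[0];r=Q[:,2]-A@c;Q=Q[abs(r)<.003]
print('plate',c.round(4),len(Q))
print('x,y range seen',np.nanmin(P[...,0]),np.nanmax(P[...,0]),np.nanmin(P[...,1]),np.nanmax(P[...,1]))
E
```

```text
9.95 [ 0.49  -0.028  0.342] [[0.997, 0.072, 0.001], [0.072, -0.997, 0.011], [0.002, -0.011, -1.0]] [ 0.6 -0.9 -0.2]
plate [-0.0018  0.0004  0.061 ] 43709
x,y range seen -0.8524353568858642 0.6822244879334063 -1.2132630367897907 1.1761299594981796
```

View pics/w4.png

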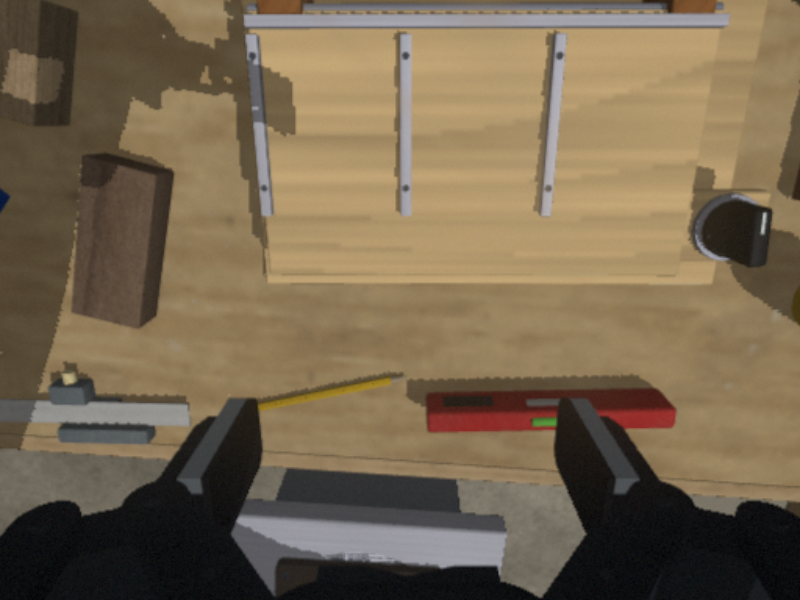

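The view shows the level plate with fence and three rails (tops at (252,35), (405,35) and (559,35)), the thick blank at (125,240), and the short blank partly in view at (38,62). The knob bar is clear. I'm measuring the bay corners and the blanks.

```bash
cat >> h.py <<'E'
def top(P,lo,hi,box):
    x0,x1,y0,y1=box
    m=(P[...,2]>lo)&(P[...,2]<hi)&(P[...,0]>x0)&(P[...,0]<x1)&(P[...,1]>y0)&(P[...,1]<y1)
    m=cv2.morphologyEx(m.astype(np.uint8),cv2.MORPH_OPEN,np.ones((2,2)))
    n,l,st,_=cv2.connectedComponentsWithStats(m); out=[]
    for i in range(1,n):
        if st[i,4]>60:
            t=P[l==i];r=cv2.minAreaRect((t[:,:2]*1000).astype(np.float32))
            (w,h),a=r[1],r[2]
            if w<h: w,h=h,w; a-=90
            out.append((np.round(r[0],1),round(w,1),round(h,1),round((a+90)%180-90,2),np.median(t[:,2]).round(4),st[i,4]))
    return out
E
python3 - <<'E'
from h import *
D=np.load('w4.npz');f,d,K,T=[D[k] for k in 'fdKT'];P=cloud(d,K,T)
for o in top(P,.0645,.08,(.4,.8,-.26,.2)): print('strip',o)
for o in top(P,.03,.05,(.3,.8,.13,.5)): print('blk',o)
E
```

```text
strip (array([641.9, -74.9]), 373.6, 25.1, -83.13, np.float64(nan), np.int32(3188))
strip (array([552.2,  87.5]), 135.6, 21.1, -2.9, np.float64(nan), np.int32(881))
strip (array([nan, nan]), 0.0, 0.0, 0.0, np.float64(nan), np.int32(812))
strip (array([ 572.5, -125.1]), 125.3, 11.1, 4.1, np.float64(nan), np.int32(896))
strip (array([ 513. , -252.3]), 45.3, 16.9, -7.25, np.float64(nan), np.int32(570))
blk (array([591.5, 285.3]), 113.2, 29.7, -30.26, np.float64(nan), np.int32(2615))
blk (array([nan, nan]), 0.0, 0.0, 0.0, np.float64(nan), np.int32(4820))
```

```bash
sed -i 's/    m=cv2.morphologyEx.*/    m=cv2.morphologyEx(m.astype(np.uint8),cv2.MORPH_OPEN,np.ones((2,2)))*m.astype(np.uint8)/' h.py
python3 - <<'E'
from h import *
D=np.load('w4.npz');f,d,K,T=[D[k] for k in 'fdKT'];P=cloud(d,K,T)
for o in top(P,.0655,.072,(.4,.8,-.26,.2)): print('strip',o)
for o in top(P,.0325,.0375,(.3,.54,.13,.5)): print('thick',o)
for o in top(P,.0425,.0475,(.5,.8,.13,.5)): print('short',o)
yaw=.072
for Rl in [(.5,.66,-.145,-.105),(.5,.66,-.04,.0),(.5,.66,.06,.11),(.62,.7,-.24,.09)]:
    x0,x1,y0,y1=Rl;m=(P[...,2]>.0655)&(P[...,2]<.07)&(P[...,0]>x0)&(P[...,0]<x1)&(P[...,1]>y0)&(P[...,1]<y1);Q=P[m][:,:2]
    q=Q@np.array([[np.cos(yaw),-np.sin(yaw)],[np.sin(yaw),np.cos(yaw)]]);print(len(q),'u',np.percentile(q[:,0],[1,50,99]).round(4),'v',np.percentile(q[:,1],[1,10,50,90,99]).round(4))
E
```

```text
strip (array([644.2, -66.8]), 326.2, 16.3, -85.96, np.float64(0.0679), np.int32(2459))
strip (array([558.5,  87.2]), 123.2, 7.3, 4.17, np.float64(0.0681), np.int32(742))
strip (array([566. , -18.2]), 123.2, 6.0, 4.12, np.float64(0.0681), np.int32(683))
strip (array([ 573.6, -123.7]), 122.7, 7.7, 4.09, np.float64(0.068), np.int32(734))
thick (array([453.7, 222.7]), 140.0, 59.6, -10.96, np.float64(0.035), np.int32(4542))
short (array([593.8, 270.5]), 88.7, 29.0, -10.86, np.float64(0.0451), np.int32(1924))
1207 u [0.5032 0.5918 0.6378] v [-0.1894 -0.1767 -0.1644 -0.1604 -0.1526]
1113 u [0.503  0.59   0.6371] v [-0.084  -0.0713 -0.0586 -0.055  -0.047 ]
1291 u [0.5067 0.6023 0.646 ] v [0.0151 0.0235 0.0453 0.0501 0.0514]
3098 u [0.6138 0.6339 0.6452] v [-0.2723 -0.2497 -0.1252  0.0211  0.0413]
```

```bash
python3 - <<'E'
from h import *
D=np.load('w4.npz');f,d,K,T=[D[k] for k in 'fdKT'];P=cloud(d,K,T);yaw=.0716
q=P[...,:2]@np.array([[np.cos(yaw),-np.sin(yaw)],[np.sin(yaw),np.cos(yaw)]]);u,v=q[...,0],q[...,1]
for a,b in((-.01,.03),(-.11,-.08),(-.21,-.18)):
    for zc in (.0645,.066): 
        m=(P[...,2]>zc)&(P[...,2]<.07)&(v>a)&(v<b)&(u>.55);print(a,zc,np.percentile(u[m],[0,2,10,50,90,98,100]).round(4))
    m=(abs(P[...,2]-.060)<.0025)&(v>a)&(v<b)&(u>.55);print('   plate max u',np.percentile(u[m],[95,99,99.9]).round(4))
m=(abs(P[...,2]-.06)<.003)&(v>-.21)&(v<.03);print('near edge',np.percentile(u[m],[.05,.5,1,2]).round(4))
for n,a,b in(('L',.02,.07),('M',-.085,-.04),('R',-.19,-.145)):
    m=(P[...,2]>.066)&(P[...,2]<.07)&(v>a)&(v<b)&(u>.49)&(u<.625);print(n,np.percentile(v[m],[1,5,50,95,99]).round(4),np.percentile(u[m],[0.5,99.5]).round(4))
E
```

```text
-0.01 0.0645 [0.6298 0.63   0.6307 0.6353 0.644  0.6459 0.6462]
-0.01 0.066 [0.6298 0.6305 0.6307 0.635  0.6429 0.6458 0.646 ]
   plate max u [0.629  0.6427 0.6449]
-0.11 0.0645 [0.6298 0.6298 0.6304 0.6333 0.6368 0.6371 0.6373]
-0.11 0.066 [0.6301 0.6302 0.6305 0.6339 0.6368 0.6371 0.6371]
   plate max u [0.6394 0.6435 0.6445]
-0.21 0.0645 [0.6298 0.6301 0.6303 0.6339 0.6375 0.6378 0.6381]
-0.21 0.066 [0.6298 0.6301 0.6303 0.6339 0.6375 0.6378 0.6379]
   plate max u [0.6301 0.6431 0.6442]
near edge [0.4522 0.4534 0.4545 0.4568]
L [0.0436 0.0439 0.0474 0.0512 0.0518] [0.5018 0.6248]
M [-0.0616 -0.0616 -0.0582 -0.0548 -0.0546] [0.5019 0.6247]
R [-0.1679 -0.1675 -0.1638 -0.1602 -0.1599] [0.5021 0.6244]
```

Emit:
jog_arm:
  increments:
    - {"dx": -0.3,"dy": 1,"dz": 0,"ax": -0.007,"ay": 0,"az": -0.167,"gripper": 1}
    - {"dx": -0.3,"dy": 1,"dz": 0,"ax": -0.007,"ay": 0,"az": -0.167,"gripper": 1}
    - {"dx": -0.3,"dy": 1,"dz": 0,"ax": -0.007,"ay": 0,"az": -0.167,"gripper": 1}
    - {"dx": -0.3,"dy": 1,"dz": 0,"ax": -0.007,"ay": 0,"az": -0.167,"gripper": 1}

```text
time: 10.4
eef_pos: [0.4531, 0.0936, 0.3437]
tcp_rot: [0.996, -0.094, 0.003, 0.0]
contact_force: [0.7, -0.6, 0.2]
opening: 1.0
finger_force: 0.0
```

Emit:
jog_arm:
  increments:
    - {"dx": 0,"dy": 0.8,"dz": 0,"ax": 0,"ay": 0,"az": 0,"gripper": 1}
    - {"dx": 0,"dy": 0.8,"dz": 0,"ax": 0,"ay": 0,"az": 0,"gripper": 1}
    - {"dx": 0,"dy": 0.8,"dz": 0,"ax": 0,"ay": 0,"az": 0,"gripper": 1}
    - {"dx": 0,"dy": 0.8,"dz": 0,"ax": 0,"ay": 0,"az": 0,"gripper": 1}

```text
time: 10.8
eef_pos: [0.4544, 0.1874, 0.3436]
tcp_rot: [0.995, -0.095, 0.003, 0.001]
contact_force: [-0.2, -0.2, -0.9]
opening: 0.999
finger_force: 0.0
```

```bash
cat > look.py <<'E'
from h import *
import sys
s=get_state();M=R.from_quat(s['tcp_rot']).as_matrix();print(s['time'],s['eef_pos'].round(4),'phi',np.arctan2(M[1,0],M[0,0]).round(4),'tz',M[:,2].round(3))
f,d,K,T=cam('wrist');np.savez('wl.npz',f=f,d=d,K=K,T=T);P=cloud(d,K,T)
if len(sys.argv)>1: cv2.imwrite('pics/%s.png'%sys.argv[1],cv2.resize(f,(800,600)))
E
cat > lb.py <<'E'
from look import *
for o in top(P,.0325,.0375,(.3,.85,.1,.5)): print('thick',o)
for o in top(P,.0425,.0475,(.3,.85,.1,.5)): print('short',o)
E
python3 lb.py
```

```text
10.8 [0.4544 0.1874 0.3436] phi -0.1905 tz [ 0.005 -0.003 -1.   ]
thick (array([453.7, 223.9]), 137.1, 57.6, -11.27, np.float64(0.035), np.int32(4557))
short (array([595.9, 279. ]), 89.0, 44.2, -12.07, np.float64(0.0451), np.int32(3156))
short (array([462.5, 372.3]), 89.9, 43.3, -38.23, np.float64(0.045), np.int32(2238))
```

Emit:
jog_arm:
  increments:
    - {"dx": 0,"dy": 0.3,"dz": -0.4,"ax": 0,"ay": 0,"az": 0,"gripper": 1}
    - {"dx": 0,"dy": 0.3,"dz": -0.8,"ax": 0,"ay": 0,"az": 0,"gripper": 1}
    - {"dx": 0,"dy": 0.3,"dz": -1,"ax": 0,"ay": 0,"az": 0,"gripper": 1}
    - {"dx": 0,"dy": 0.3,"dz": -1,"ax": 0,"ay": 0,"az": 0,"gripper": 1}

```text
time: 11.25
eef_pos: [0.4512, 0.2217, 0.2185]
tcp_rot: [0.995, -0.096, -0.002, 0.003]
contact_force: [-0.1, -0.1, 0.3]
opening: 0.997
finger_force: 0.0
```

Emit:
jog_arm:
  increments:
    - {"dx": 0,"dy": 0,"dz": -0.4,"ax": 0,"ay": 0,"az": 0,"gripper": 1}
    - {"dx": 0,"dy": 0,"dz": -0.8,"ax": 0,"ay": 0,"az": 0,"gripper": 1}
    - {"dx": 0,"dy": 0,"dz": -1,"ax": 0,"ay": 0,"az": 0,"gripper": 1}
    - {"dx": 0,"dy": 0,"dz": -1,"ax": 0,"ay": 0,"az": 0,"gripper": 1}
    - {"dx": 0,"dy": 0,"dz": -1,"ax": 0,"ay": 0,"az": 0,"gripper": 1}

```text
time: 11.75
eef_pos: [0.4557, 0.2237, 0.1066]
tcp_rot: [0.995, -0.096, 0.005, 0.0]
contact_force: [-0.4, -0.1, 0.4]
opening: 1.003
finger_force: 0.0
```

Emit:
jog_arm:
  increments:
    - {"dx": 0,"dy": 0,"dz": -0.3,"ax": 0,"ay": 0,"az": 0,"gripper": 1}
    - {"dx": 0,"dy": 0,"dz": -0.59,"ax": 0,"ay": 0,"az": 0,"gripper": 1}
    - {"dx": 0,"dy": 0,"dz": -0.59,"ax": 0,"ay": 0,"az": 0,"gripper": 1}
    - {"dx": 0,"dy": 0,"dz": -0.59,"ax": 0,"ay": 0,"az": 0,"gripper": -1}
    - {"dx": 0,"dy": 0,"dz": -0.59,"ax": 0,"ay": 0,"az": 0,"gripper": -1}
    - {"dx": 0,"dy": 0,"dz": -0.59,"ax": 0,"ay": 0,"az": 0,"gripper": -1}
    - {"dx": 0,"dy": 0,"dz": -0.59,"ax": 0,"ay": 0,"az": 0,"gripper": -1}
    - {"dx": 0,"dy": 0,"dz": -0.59,"ax": 0,"ay": 0,"az": 0,"gripper": -1}
  force: 50

```text
time: 12.55
eef_pos: [0.4566, 0.225, 0.0372]
tcp_rot: [0.995, -0.095, 0.007, -0.0]
contact_force: [-0.1, -0.2, 7.2]
opening: 0.691
finger_force: 56.7
```

Emit:
jog_arm:
  increments:
    - {"dx": 0,"dy": 0,"dz": 0.2,"ax": 0,"ay": 0,"az": 0,"gripper": -1}
    - {"dx": 0,"dy": 0,"dz": 0.5,"ax": 0,"ay": 0,"az": 0,"gripper": -1}
    - {"dx": 0,"dy": 0,"dz": 0.85,"ax": 0,"ay": 0,"az": 0,"gripper": -1}
    - {"dx": 0,"dy": 0,"dz": 0.85,"ax": 0,"ay": 0,"az": 0,"gripper": -1}
    - {"dx": 0,"dy": 0,"dz": 0.85,"ax": 0,"ay": 0,"az": 0,"gripper": -1}

```text
time: 13.05
eef_pos: [0.4544, 0.2246, 0.1375]
tcp_rot: [0.995, -0.095, 0.005, 0.0]
contact_force: [-1.0, -0.2, -2.8]
opening: 0.689
finger_force: 55.7
```

Emit:
jog_arm:
  increments:
    - {"dx": 0.1,"dy": -0.2,"dz": 0,"ax": 0,"ay": 0,"az": 0.05,"gripper": -1}
    - {"dx": 0.3,"dy": -0.5,"dz": 0,"ax": 0,"ay": 0,"az": 0.1,"gripper": -1}
    - {"dx": 0.4,"dy": -0.8,"dz": 0,"ax": 0,"ay": 0,"az": 0.167,"gripper": -1}
    - {"dx": 0.4,"dy": -1,"dz": 0,"ax": 0,"ay": 0,"az": 0.167,"gripper": -1}
    - {"dx": 0.4,"dy": -1,"dz": 0,"ax": 0,"ay": 0,"az": 0.167,"gripper": -1}

```text
time: 13.55
eef_pos: [0.5005, 0.1019, 0.1334]
tcp_rot: [0.999, 0.034, 0.001, 0.001]
contact_force: [0.3, 0.8, -2.6]
opening: 0.689
finger_force: 55.6
```

Emit:
jog_arm:
  increments:
    - {"dx": 0.2,"dy": -0.4,"dz": 0,"ax": 0,"ay": 0,"az": 0,"gripper": -1}
    - {"dx": 0.4,"dy": -0.8,"dz": 0,"ax": 0,"ay": 0,"az": 0,"gripper": -1}
    - {"dx": 0.4,"dy": -1,"dz": 0,"ax": 0,"ay": 0,"az": 0,"gripper": -1}
    - {"dx": 0.4,"dy": -1,"dz": 0,"ax": 0,"ay": 0,"az": 0,"gripper": -1}
    - {"dx": 0.4,"dy": -1,"dz": 0,"ax": 0,"ay": 0,"az": 0,"gripper": -1}

```text
time: 14.05
eef_pos: [0.5486, -0.0152, 0.1339]
tcp_rot: [0.999, 0.035, 0.002, -0.001]
contact_force: [0.3, -0.2, -1.6]
opening: 0.686
finger_force: 55.6
```

```bash
cat > where.py <<'E'
from look import *
y=.0716;c,s_=np.cos(y),np.sin(y)
e=s['eef_pos'];print('tcp uv',(e[0]*c+e[1]*s_).round(4),(-e[0]*s_+e[1]*c).round(4),'F uv',s['contact_force'].round(1))
Pj=P.copy();Pj[...,0]=P[...,0]*c+P[...,1]*s_;Pj[...,1]=-P[...,0]*s_+P[...,1]*c
E
python3 where.py
```

```text
14.05 [ 0.5486 -0.0152  0.1339] phi 0.0704 tz [ 0.004  0.001 -1.   ]
tcp uv 0.5461 -0.0544 F uv [ 0.3 -0.2 -1.6]
```

Emit:
jog_arm:
  increments:
    - {"dx": 0.11,"dy": -0.34,"dz": 0,"ax": 0,"ay": 0,"az": 0,"gripper": -1}
    - {"dx": 0.11,"dy": -0.34,"dz": 0,"ax": 0,"ay": 0,"az": 0,"gripper": -1}
    - {"dx": 0.11,"dy": -0.34,"dz": -0.15,"ax": 0,"ay": 0,"az": 0,"gripper": -1}
    - {"dx": 0.11,"dy": -0.34,"dz": -0.27,"ax": 0,"ay": 0,"az": 0,"gripper": -1}
    - {"dx": 0.11,"dy": -0.34,"dz": -0.27,"ax": 0,"ay": 0,"az": 0,"gripper": -1}
    - {"dx": 0.11,"dy": -0.34,"dz": -0.27,"ax": 0,"ay": 0,"az": 0,"gripper": -1}

```text
time: 14.7
eef_pos: [0.5622, -0.0553, 0.1024]
tcp_rot: [0.999, 0.036, 0.002, -0.0]
contact_force: [0.4, -0.9, -1.7]
opening: 0.691
finger_force: 55.6
```

```bash
python3 - <<'E'
from where import *
cv2.imwrite('pics/w5.png',cv2.resize(f,(800,600)))
m=(Pj[...,0]>.45)&(Pj[...,0]<.66)&(Pj[...,1]>-.13)&(Pj[...,1]<-.05)&(P[...,2]>.085)&(P[...,2]<.11);z=P[m][:,2];print('z pct',np.percentile(z,[5,50,95]).round(4))
m&=abs(P[...,2]-.097)<.006
print('u',np.percentile(Pj[m][:,0],[1,99,99.8]).round(4),'v',np.percentile(Pj[m][:,1],[1,50,99]).round(4))
E
```

```text
14.7 [ 0.5622 -0.0553  0.1024] phi 0.0729 tz [ 0.005  0.    -1.   ]
tcp uv 0.5568 -0.0953 F uv [ 0.4 -0.9 -1.7]
z pct [0.0988 0.1001 0.1012]
u [0.5148 0.6242 0.6244] v [-0.1246 -0.0949 -0.0651]
```

View pics/w5.png

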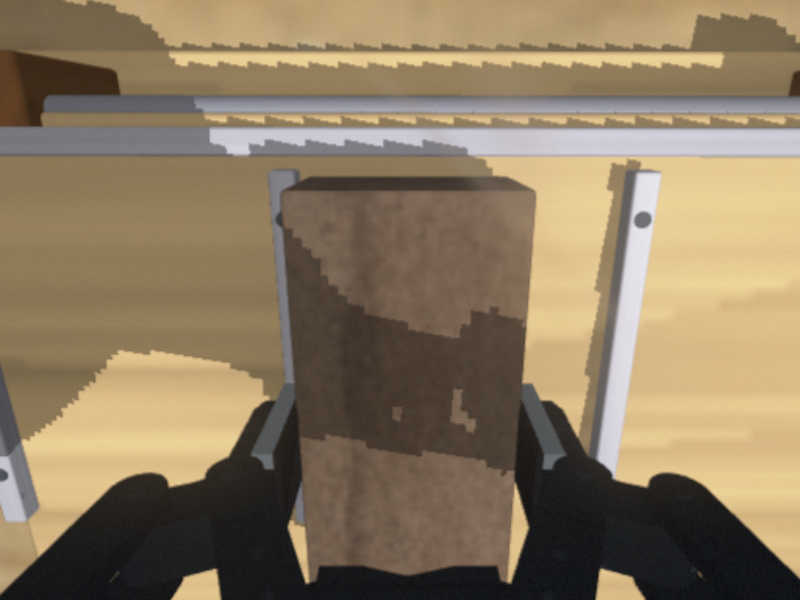

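The wrist view shows the blank held just above the middle bay, its far end at row 180 against the fence at row 155 and its left edge beside the rail at column 285. It measures 5.5 mm short of the fence, 3 mm off the rail and 4.5 mm above the plate. I'm lowering it and pushing home.

Emit:
jog_arm:
  increments:
    - {"dx": 0,"dy": 0,"dz": -0.02,"ax": 0,"ay": 0,"az": 0,"gripper": -1}
    - {"dx": 0,"dy": 0,"dz": -0.04,"ax": 0,"ay": 0,"az": 0,"gripper": -1}
    - {"dx": 0.02,"dy": 0.01,"dz": -0.04,"ax": 0,"ay": 0,"az": 0,"gripper": -1}
    - {"dx": 0.04,"dy": 0.03,"dz": -0.04,"ax": 0,"ay": 0,"az": 0,"gripper": -1}
    - {"dx": 0.05,"dy": 0.04,"dz": -0.04,"ax": 0,"ay": 0,"az": 0,"gripper": -1}
    - {"dx": 0.06,"dy": 0.05,"dz": -0.04,"ax": 0,"ay": 0,"az": 0,"gripper": -1}
    - {"dx": 0.07,"dy": 0.055,"dz": -0.04,"ax": 0,"ay": 0,"az": 0,"gripper": -1}
    - {"dx": 0.07,"dy": 0.055,"dz": -0.04,"ax": 0,"ay": 0,"az": 0,"gripper": -1}
    - {"dx": 0.07,"dy": 0.055,"dz": -0.04,"ax": 0,"ay": 0,"az": 0,"gripper": -1}

```text
time: 15.65
eef_pos: [0.5679, -0.0519, 0.0981]
tcp_rot: [0.999, 0.036, -0.002, 0.002]
contact_force: [-13.0, -7.9, 5.3]
opening: 0.689
finger_force: 56.5
```

```bash
cat > chk.py <<'E'
from where import *
def chk(u0,u1,v0,v1,ht):
    m=(Pj[...,0]>u0)&(Pj[...,0]<u1)&(Pj[...,1]>v0)&(Pj[...,1]<v1)&(abs(P[...,2]-.0605-ht)<.003)
    Q=Pj[m];print('z',np.median(Q[:,2]).round(4),'u',np.percentile(Q[:,0],[.5,98,99.5]).round(4),'v',np.percentile(Q[:,1],[1,50,99]).round(4),'want far .6298',cv2.minAreaRect((Q[:,:2]*1000).astype(np.float32)))
E
python3 -c "
from chk import *
chk(.45,.66,-.14,-.05,.035)"
```

```text
15.65 [ 0.5679 -0.0519  0.0981] phi 0.0725 tz [-0.004 -0.004 -1.   ]
tcp uv 0.5627 -0.0924 F uv [-13.   -7.9   5.3]
z 0.0957 u [0.5192 0.6288 0.6299] v [-0.1217 -0.0924 -0.0627] want far .6298 ((572.209716796875, -92.73519897460938), (116.30146789550781, 85.46572875976562), 0.29164567589759827)
```

Emit:
jog_arm:
  increments:
    - {"dx": 0,"dy": 0,"dz": 0,"ax": 0,"ay": 0,"az": 0,"gripper": 1}
    - {"dx": 0,"dy": 0,"dz": 0,"ax": 0,"ay": 0,"az": 0,"gripper": 1}
    - {"dx": 0,"dy": 0,"dz": 0,"ax": 0,"ay": 0,"az": 0,"gripper": 1}
    - {"dx": 0,"dy": 0,"dz": 0,"ax": 0,"ay": 0,"az": 0,"gripper": 1}
    - {"dx": -0.05,"dy": -0.05,"dz": 0.3,"ax": 0,"ay": 0,"az": 0,"gripper": 1}
    - {"dx": -0.05,"dy": -0.05,"dz": 0.7,"ax": 0,"ay": 0,"az": 0,"gripper": 1}
    - {"dx": -0.05,"dy": -0.05,"dz": 1,"ax": 0,"ay": 0,"az": 0,"gripper": 1}
    - {"dx": -0.05,"dy": -0.05,"dz": 1,"ax": 0,"ay": 0,"az": 0,"gripper": 1}
    - {"dx": -0.05,"dy": -0.05,"dz": 1,"ax": 0,"ay": 0,"az": 0,"gripper": 1}

```text
time: 16.6
eef_pos: [0.566, -0.0558, 0.2197]
tcp_rot: [0.999, 0.036, 0.005, 0.001]
contact_force: [0.2, -0.6, -0.8]
opening: 1.0
finger_force: 0.0
```

Emit:
jog_arm:
  increments:
    - {"dx": -0.2,"dy": 0.4,"dz": 1,"ax": 0,"ay": 0,"az": 0,"gripper": 1}
    - {"dx": -0.2,"dy": 0.4,"dz": 1,"ax": 0,"ay": 0,"az": 0,"gripper": 1}
    - {"dx": -0.2,"dy": 0.4,"dz": 1,"ax": 0,"ay": 0,"az": 0,"gripper": 1}
    - {"dx": -0.2,"dy": 0.4,"dz": 1,"ax": 0,"ay": 0,"az": 0,"gripper": 1}
    - {"dx": -0.2,"dy": 0.4,"dz": 1,"ax": 0,"ay": 0,"az": 0,"gripper": 1}

```text
time: 17.1
eef_pos: [0.541, -0.0075, 0.337]
tcp_rot: [0.999, 0.036, 0.003, 0.0]
contact_force: [-0.5, -0.1, -0.6]
opening: 1.003
finger_force: 0.0
```

```bash
python3 - <<'E'
from chk import *
chk(.45,.66,-.14,-.05,.035)
for o in top(P,.0425,.0475,(.3,.85,.1,.5)): print('short',o)
E
```

```text
17.1 [ 0.541  -0.0075  0.337 ] phi 0.0725 tz [ 0.005  0.    -1.   ]
tcp uv 0.5391 -0.0462 F uv [-0.5 -0.1 -0.6]
z 0.095 u [0.4679 0.6039 0.6059] v [-0.1396 -0.1198 -0.1003] want far .6298 ((536.4251708984375, -119.85371398925781), (40.259796142578125, 139.0421142578125), 89.9961929321289)
short (array([596.2, 278.9]), 89.5, 45.3, -11.87, np.float64(0.0451), np.int32(2964))
```

The thick blank has moved several centimetres, which fits the announced knock. I'm measuring it again.

```bash
python3 - <<'E'
from look import *
for lo,hi in((.09,.1),(.0325,.0375)):
    for o in top(P,lo,hi,(.3,.85,-.3,.5)): print(lo,o)
cv2.imwrite('pics/w6.png',cv2.resize(f,(600,450)))
E
```

```text
17.15 [ 0.5406 -0.0077  0.3357] phi 0.0719 tz [ 0.003  0.    -1.   ]
0.09 (array([543.8, -91.6]), 138.5, 59.7, 3.99, np.float64(0.0951), np.int32(6523))
0.09 (array([ 513. , -262.7]), 41.7, 9.9, -3.03, np.float64(0.0961), np.int32(177))
```

View pics/w6.png

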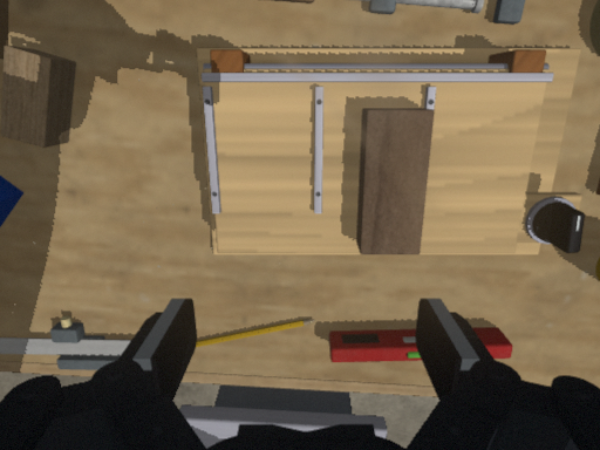

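The picture shows the thick blank shifted right and near in the middle bay, around (397,180) and still square, lying beside the right rail. I'm regrasping it there.

Emit:
jog_arm:
  increments:
    - {"dx": 0.03,"dy": -0.7,"dz": -0.3,"ax": 0,"ay": 0,"az": 0,"gripper": 1}
    - {"dx": 0.03,"dy": -0.7,"dz": -0.6,"ax": 0,"ay": 0,"az": 0,"gripper": 1}
    - {"dx": 0.03,"dy": -0.7,"dz": -1,"ax": 0,"ay": 0,"az": 0,"gripper": 1}
    - {"dx": 0.03,"dy": -0.7,"dz": -1,"ax": 0,"ay": 0,"az": 0,"gripper": 1}
    - {"dx": 0.03,"dy": -0.7,"dz": -1,"ax": 0,"ay": 0,"az": 0,"gripper": 1}

```text
time: 17.7
eef_pos: [0.5428, -0.0915, 0.2143]
tcp_rot: [0.999, 0.035, -0.001, -0.001]
contact_force: [-0.7, 0.3, 0.3]
opening: 0.999
finger_force: 0.0
```

Emit:
jog_arm:
  increments:
    - {"dx": 0,"dy": 0,"dz": -0.3,"ax": 0,"ay": 0,"az": 0,"gripper": 1}
    - {"dx": 0,"dy": 0,"dz": -0.7,"ax": 0,"ay": 0,"az": 0,"gripper": 1}
    - {"dx": 0,"dy": 0,"dz": -1,"ax": 0,"ay": 0,"az": 0,"gripper": 1}
    - {"dx": 0,"dy": 0,"dz": -1,"ax": 0,"ay": 0,"az": 0,"gripper": 1}
    - {"dx": 0,"dy": 0,"dz": -1,"ax": 0,"ay": 0,"az": 0,"gripper": -1}
    - {"dx": 0,"dy": 0,"dz": -1,"ax": 0,"ay": 0,"az": 0,"gripper": -1}
    - {"dx": 0,"dy": 0,"dz": -1,"ax": 0,"ay": 0,"az": 0,"gripper": -1}
    - {"dx": 0,"dy": 0,"dz": -1,"ax": 0,"ay": 0,"az": 0,"gripper": -1}
    - {"dx": 0,"dy": 0,"dz": -1,"ax": 0,"ay": 0,"az": 0,"gripper": -1}
  force: 50

```text
time: 18.6
eef_pos: [0.5476, -0.0917, 0.1027]
tcp_rot: [0.999, 0.036, 0.007, 0.001]
contact_force: [-0.9, 3.2, 6.1]
opening: 0.691
finger_force: 55.6
```

```bash
python3 -c "
from chk import *
chk(.45,.66,-.17,-.05,.035)"
```

```text
18.6 [ 0.5476 -0.0917  0.1027] phi 0.0713 tz [ 0.014 -0.001 -1.   ]
tcp uv 0.5396 -0.1306 F uv [-0.9  3.2  6.1]
z 0.0951 u [0.4913 0.6046 0.6058] v [-0.1598 -0.1303 -0.101 ] want far .6298 ((546.1126708984375, -128.61289978027344), (82.62769317626953, 121.62284088134766), 88.4306869506836)
```

Emit:
jog_arm:
  increments:
    - {"dx": 0,"dy": 0,"dz": 0.05,"ax": 0,"ay": 0,"az": 0,"gripper": -1}
    - {"dx": 0,"dy": 0,"dz": 0.08,"ax": 0,"ay": 0,"az": 0,"gripper": -1}
    - {"dx": 0.07,"dy": 0.15,"dz": 0.08,"ax": 0,"ay": 0,"az": 0,"gripper": -1}
    - {"dx": 0.12,"dy": 0.25,"dz": 0.08,"ax": 0,"ay": 0,"az": 0,"gripper": -1}
    - {"dx": 0.138,"dy": 0.29,"dz": 0.08,"ax": 0,"ay": 0,"az": 0,"gripper": -1}
    - {"dx": 0.138,"dy": 0.29,"dz": 0.02,"ax": 0,"ay": 0,"az": 0,"gripper": -1}
    - {"dx": 0.16,"dy": 0.31,"dz": 0.02,"ax": 0,"ay": 0,"az": 0,"gripper": -1}
    - {"dx": 0.19,"dy": 0.34,"dz": 0.02,"ax": 0,"ay": 0,"az": 0,"gripper": -1}
    - {"dx": 0.21,"dy": 0.37,"dz": 0.02,"ax": 0,"ay": 0,"az": 0,"gripper": -1}
    - {"dx": 0.21,"dy": 0.37,"dz": 0.02,"ax": 0,"ay": 0,"az": 0,"gripper": -1}

```text
time: 19.65
eef_pos: [0.5689, -0.0516, 0.1029]
tcp_rot: [0.999, 0.036, 0.0, 0.004]
contact_force: [-11.6, -10.6, 12.8]
opening: 0.686
finger_force: 56.3
```

```bash
python3 -c "
from chk import *
chk(.45,.66,-.17,-.05,.035)"
```

```text
19.65 [ 0.5689 -0.0516  0.1029] phi 0.0727 tz [ 0.001 -0.008 -1.   ]
tcp uv 0.5637 -0.0922 F uv [-11.6 -10.6  12.8]
z 0.0952 u [0.5148 0.6286 0.6297] v [-0.1217 -0.0922 -0.0627] want far .6298 ((569.3707885742188, -92.74364471435547), (85.0673828125, 122.85350799560547), 88.396728515625)
```

Emit:
jog_arm:
  increments:
    - {"dx": 0,"dy": 0,"dz": 0,"ax": 0,"ay": 0,"az": 0,"gripper": 1}
    - {"dx": 0,"dy": 0,"dz": 0,"ax": 0,"ay": 0,"az": 0,"gripper": 1}
    - {"dx": 0,"dy": 0,"dz": 0,"ax": 0,"ay": 0,"az": 0,"gripper": 1}
    - {"dx": 0,"dy": 0,"dz": 0,"ax": 0,"ay": 0,"az": 0,"gripper": 1}
    - {"dx": -0.03,"dy": -0.02,"dz": 0.2,"ax": 0,"ay": 0,"az": 0,"gripper": 1}
    - {"dx": -0.05,"dy": -0.03,"dz": 0.5,"ax": 0,"ay": 0,"az": 0,"gripper": 1}
    - {"dx": -0.05,"dy": -0.03,"dz": 0.8,"ax": 0,"ay": 0,"az": 0,"gripper": 1}
    - {"dx": -0.05,"dy": -0.03,"dz": 1,"ax": 0,"ay": 0,"az": 0,"gripper": 1}

```text
time: 20.5
eef_pos: [0.5649, -0.051, 0.2236]
tcp_rot: [0.999, 0.036, 0.005, 0.001]
contact_force: [1.0, -0.1, -0.6]
opening: 0.998
finger_force: 0.0
```

```bash
python3 -c "
from chk import *
chk(.45,.66,-.17,-.05,.035)"
```

```text
20.5 [ 0.5649 -0.051   0.2236] phi 0.0723 tz [ 0.01  -0.001 -1.   ]
tcp uv 0.5598 -0.0913 F uv [ 1.  -0.1 -0.6]
z 0.0951 u [0.4919 0.6278 0.6298] v [-0.1215 -0.0923 -0.0631] want far .6298 ((560.182373046875, -92.3003158569336), (60.11732482910156, 139.452392578125), 89.9388656616211)
```

Emit:
jog_arm:
  increments:
    - {"dx": 0.2,"dy": 1,"dz": 1,"ax": 0,"ay": 0,"az": 0,"gripper": 1}
    - {"dx": 0.2,"dy": 1,"dz": 1,"ax": 0,"ay": 0,"az": 0,"gripper": 1}
    - {"dx": 0.2,"dy": 1,"dz": 1,"ax": 0,"ay": 0,"az": 0,"gripper": 1}
    - {"dx": 0.2,"dy": 1,"dz": 1,"ax": 0,"ay": 0,"az": 0,"gripper": 1}
    - {"dx": 0.2,"dy": 1,"dz": 1,"ax": 0,"ay": 0,"az": 0,"gripper": 1}

```text
time: 21.05
eef_pos: [0.5891, 0.0706, 0.3433]
tcp_rot: [0.999, 0.038, 0.006, 0.001]
contact_force: [-0.9, -0.7, -0.4]
opening: 1.001
finger_force: 0.0
```

Emit:
jog_arm:
  increments:
    - {"dx": 0,"dy": 1,"dz": 0,"ax": 0,"ay": 0,"az": -0.178,"gripper": 1}
    - {"dx": 0,"dy": 1,"dz": 0,"ax": 0,"ay": 0,"az": -0.178,"gripper": 1}
    - {"dx": 0,"dy": 1,"dz": 0,"ax": 0,"ay": 0,"az": -0.178,"gripper": 1}
    - {"dx": 0,"dy": 1,"dz": 0,"ax": 0,"ay": 0,"az": -0.178,"gripper": 1}
    - {"dx": 0,"dy": 1,"dz": 0,"ax": 0,"ay": 0,"az": -0.178,"gripper": 1}

```text
time: 21.55
eef_pos: [0.5876, 0.1877, 0.338]
tcp_rot: [0.995, -0.104, 0.001, 0.002]
contact_force: [-0.2, -0.4, -0.6]
opening: 0.996
finger_force: 0.0
```

```bash
python3 - <<'E'
from chk import *
chk(.45,.66,-.17,-.05,.035)
for o in top(P,.0425,.0475,(.3,.85,.1,.5)): print('short',o)
E
```

```text
21.55 [0.5876 0.1877 0.338 ] phi -0.2077 tz [ 0.002 -0.004 -1.   ]
tcp uv 0.5995 0.1452 F uv [-0.2 -0.4 -0.6]
z 0.0949 u [0.4914 0.628  0.6296] v [-0.1211 -0.0915 -0.0622] want far .6298 ((560.1514892578125, -91.99873352050781), (139.9962921142578, 61.46175003051758), 0.1960144340991974)
short (array([596.4, 279.1]), 88.0, 43.9, -12.01, np.float64(0.045), np.int32(2351))
short (array([471.9, 365.2]), 66.4, 43.2, -37.89, np.float64(0.045), np.int32(812))
```

Emit:
jog_arm:
  increments:
    - {"dx": 0.07,"dy": 0.76,"dz": -0.3,"ax": 0,"ay": 0,"az": 0,"gripper": 0.5}
    - {"dx": 0.07,"dy": 0.76,"dz": -0.6,"ax": 0,"ay": 0,"az": 0,"gripper": 0.5}
    - {"dx": 0.07,"dy": 0.76,"dz": -1,"ax": 0,"ay": 0,"az": 0,"gripper": 0.5}
    - {"dx": 0.07,"dy": 0.76,"dz": -1,"ax": 0,"ay": 0,"az": 0,"gripper": 0.5}
    - {"dx": 0.07,"dy": 0.76,"dz": -1,"ax": 0,"ay": 0,"az": 0,"gripper": 0.5}

```text
time: 22.1
eef_pos: [0.595, 0.2782, 0.2166]
tcp_rot: [0.995, -0.104, -0.0, 0.003]
contact_force: [-0.7, 0.5, -0.0]
opening: 0.749
finger_force: 0.0
```

Emit:
jog_arm:
  increments:
    - {"dx": 0,"dy": 0,"dz": -0.4,"ax": 0,"ay": 0,"az": 0,"gripper": 0.5}
    - {"dx": 0,"dy": 0,"dz": -0.8,"ax": 0,"ay": 0,"az": 0,"gripper": 0.5}
    - {"dx": 0,"dy": 0,"dz": -1,"ax": 0,"ay": 0,"az": 0,"gripper": 0.5}
    - {"dx": 0,"dy": 0,"dz": -1,"ax": 0,"ay": 0,"az": 0,"gripper": 0.5}
    - {"dx": 0,"dy": 0,"dz": -1,"ax": 0,"ay": 0,"az": 0,"gripper": 0.5}

```text
time: 22.6
eef_pos: [0.5987, 0.2795, 0.1039]
tcp_rot: [0.995, -0.104, 0.005, 0.0]
contact_force: [0.4, -0.7, 1.0]
opening: 0.75
finger_force: 0.0
```

```bash
python3 where.py
```

```text
22.6 [0.5987 0.2795 0.1039] phi -0.2094 tz [ 0.011 -0.001 -1.   ]
tcp uv 0.6172 0.2359 F uv [ 0.4 -0.7  1. ]
```

Emit:
jog_arm:
  increments:
    - {"dx": -0.015,"dy": 0,"dz": -0.3,"ax": 0,"ay": 0,"az": 0,"gripper": 0.5}
    - {"dx": -0.015,"dy": 0,"dz": -0.53,"ax": 0,"ay": 0,"az": 0,"gripper": 0.5}
    - {"dx": -0.015,"dy": 0,"dz": -0.53,"ax": 0,"ay": 0,"az": 0,"gripper": 0.5}
    - {"dx": -0.015,"dy": 0,"dz": -0.53,"ax": 0,"ay": 0,"az": 0,"gripper": -1}
    - {"dx": -0.015,"dy": 0,"dz": -0.53,"ax": 0,"ay": 0,"az": 0,"gripper": -1}
    - {"dx": -0.015,"dy": 0,"dz": -0.53,"ax": 0,"ay": 0,"az": 0,"gripper": -1}
    - {"dx": -0.015,"dy": 0,"dz": -0.53,"ax": 0,"ay": 0,"az": 0,"gripper": -1}
    - {"dx": -0.015,"dy": 0,"dz": -0.53,"ax": 0,"ay": 0,"az": 0,"gripper": -1}
  force: 50

```text
time: 23.45
eef_pos: [0.5971, 0.2808, 0.0408]
tcp_rot: [0.995, -0.104, 0.006, -0.0]
contact_force: [-0.1, -0.4, 7.0]
opening: 0.518
finger_force: 53.5
```

Emit:
jog_arm:
  increments:
    - {"dx": 0,"dy": 0,"dz": 0.3,"ax": 0,"ay": 0,"az": 0,"gripper": -1}
    - {"dx": 0,"dy": 0,"dz": 0.6,"ax": 0,"ay": 0,"az": 0,"gripper": -1}
    - {"dx": 0,"dy": 0,"dz": 0.9,"ax": 0,"ay": 0,"az": 0,"gripper": -1}
    - {"dx": 0,"dy": 0,"dz": 0.9,"ax": 0,"ay": 0,"az": 0,"gripper": -1}
    - {"dx": 0,"dy": 0,"dz": 0.9,"ax": 0,"ay": 0,"az": 0,"gripper": -1}

```text
time: 23.95
eef_pos: [0.595, 0.2803, 0.1464]
tcp_rot: [0.995, -0.104, 0.004, 0.0]
contact_force: [0.3, 0.4, -1.7]
opening: 0.516
finger_force: 52.7
```

Emit:
jog_arm:
  increments:
    - {"dx": -0.03,"dy": -0.2,"dz": 0,"ax": 0,"ay": 0,"az": 0.05,"gripper": -1}
    - {"dx": -0.06,"dy": -0.5,"dz": 0,"ax": 0,"ay": 0,"az": 0.1,"gripper": -1}
    - {"dx": -0.08,"dy": -0.8,"dz": 0,"ax": 0,"ay": 0,"az": 0.178,"gripper": -1}
    - {"dx": -0.08,"dy": -1,"dz": 0,"ax": 0,"ay": 0,"az": 0.178,"gripper": -1}
    - {"dx": -0.08,"dy": -1,"dz": 0,"ax": 0,"ay": 0,"az": 0.178,"gripper": -1}

```text
time: 24.45
eef_pos: [0.5834, 0.1573, 0.1423]
tcp_rot: [0.999, 0.034, 0.001, 0.001]
contact_force: [0.0, 0.1, -1.7]
opening: 0.517
finger_force: 52.6
```

Emit:
jog_arm:
  increments:
    - {"dx": -0.04,"dy": -0.4,"dz": 0,"ax": 0,"ay": 0,"az": 0,"gripper": -1}
    - {"dx": -0.08,"dy": -0.85,"dz": 0,"ax": 0,"ay": 0,"az": 0,"gripper": -1}
    - {"dx": -0.08,"dy": -0.85,"dz": 0,"ax": 0,"ay": 0,"az": 0,"gripper": -1}
    - {"dx": -0.08,"dy": -0.85,"dz": -0.15,"ax": 0,"ay": 0,"az": 0,"gripper": -1}
    - {"dx": -0.08,"dy": -0.85,"dz": -0.28,"ax": 0,"ay": 0,"az": 0,"gripper": -1}
    - {"dx": -0.08,"dy": -0.85,"dz": -0.28,"ax": 0,"ay": 0,"az": 0,"gripper": -1}
    - {"dx": -0.08,"dy": -0.85,"dz": -0.28,"ax": 0,"ay": 0,"az": 0,"gripper": -1}

```text
time: 25.15
eef_pos: [0.5746, 0.0591, 0.1102]
tcp_rot: [0.999, 0.036, 0.002, 0.0]
contact_force: [-0.6, -0.3, -2.5]
opening: 0.518
finger_force: 52.6
```

```bash
python3 - <<'E'
from where import *
m=(Pj[...,0]>.52)&(Pj[...,0]<.66)&(Pj[...,1]>-.04)&(Pj[...,1]<.07)&(P[...,2]>.095)&(P[...,2]<.135);z=P[m][:,2];zm=np.median(z);print('ztop',zm)
m&=abs(P[...,2]-zm)<.003;Q=Pj[m];print('u',np.percentile(Q[:,0],[1,99,99.8]).round(4),'v',np.percentile(Q[:,1],[1,50,99]).round(4))
m=(Pj[...,1]<-.05)&(Pj[...,1]>-.135)&(abs(P[...,2]-.0955)<.003)&(Pj[...,0]>.45)&(Pj[...,0]<.66);Q=Pj[m];print('thick',np.percentile(Q[:,0],[1,99.8]).round(4),np.percentile(Q[:,1],[1,50,99]).round(4))
E
```

```text
25.15 [0.5746 0.0591 0.1102] phi 0.0729 tz [ 0.004  0.    -1.   ]
tcp uv 0.5774 0.0178 F uv [-0.6 -0.3 -2.5]
ztop 0.11436384935039257
u [0.5418 0.6217 0.622 ] v [-0.0065  0.0179  0.0426]
thick [0.5194 0.6297] [-0.1083 -0.0799 -0.0622]
```

Emit:
jog_arm:
  increments:
    - {"dx": 0,"dy": 0,"dz": -0.04,"ax": 0,"ay": 0,"az": 0,"gripper": -1}
    - {"dx": 0,"dy": 0,"dz": -0.08,"ax": 0,"ay": 0,"az": 0,"gripper": -1}
    - {"dx": 0,"dy": 0,"dz": -0.085,"ax": 0,"ay": 0,"az": 0,"gripper": -1}
    - {"dx": 0.03,"dy": 0.02,"dz": -0.085,"ax": 0,"ay": 0,"az": 0,"gripper": -1}
    - {"dx": 0.05,"dy": 0.03,"dz": -0.085,"ax": 0,"ay": 0,"az": 0,"gripper": -1}
    - {"dx": 0.07,"dy": 0.045,"dz": -0.085,"ax": 0,"ay": 0,"az": 0,"gripper": -1}
    - {"dx": 0.09,"dy": 0.056,"dz": -0.085,"ax": 0,"ay": 0,"az": 0,"gripper": -1}
    - {"dx": 0.09,"dy": 0.056,"dz": -0.085,"ax": 0,"ay": 0,"az": 0,"gripper": -1}
    - {"dx": 0.09,"dy": 0.056,"dz": -0.085,"ax": 0,"ay": 0,"az": 0,"gripper": -1}

```text
time: 26.1
eef_pos: [0.583, 0.063, 0.1015]
tcp_rot: [0.999, 0.036, -0.003, 0.002]
contact_force: [-12.1, -7.4, 8.1]
opening: 0.514
finger_force: 53.9
```

```bash
python3 -c "
from chk import *
chk(.52,.66,-.04,.07,.045)"
```

```text
26.1 [0.583  0.063  0.1015] phi 0.072 tz [-0.005 -0.004 -1.   ]
tcp uv 0.586 0.0211 F uv [-12.1  -7.4   8.1]
z 0.1056 u [0.5495 0.6298 0.6305] v [-0.003   0.0212  0.0456] want far .6298 ((588.7314453125, 21.332103729248047), (71.49099731445312, 84.30736541748047), 89.84200286865234)
```

Home on both sides. I'm releasing, rising and verifying both blanks.

Emit:
jog_arm:
  increments:
    - {"dx": 0,"dy": 0,"dz": 0,"ax": 0,"ay": 0,"az": 0,"gripper": 0.6}
    - {"dx": 0,"dy": 0,"dz": 0,"ax": 0,"ay": 0,"az": 0,"gripper": 0.6}
    - {"dx": 0,"dy": 0,"dz": 0,"ax": 0,"ay": 0,"az": 0,"gripper": 0.6}
    - {"dx": 0,"dy": 0,"dz": 0,"ax": 0,"ay": 0,"az": 0,"gripper": 0.6}
    - {"dx": -0.03,"dy": -0.02,"dz": 0.2,"ax": 0,"ay": 0,"az": 0,"gripper": 0.6}
    - {"dx": -0.05,"dy": -0.03,"dz": 0.5,"ax": 0,"ay": 0,"az": 0,"gripper": 0.6}
    - {"dx": -0.05,"dy": -0.03,"dz": 0.8,"ax": 0,"ay": 0,"az": 0,"gripper": 0.6}
    - {"dx": -0.05,"dy": -0.03,"dz": 1,"ax": 0,"ay": 0,"az": 0,"gripper": 0.6}

```text
time: 26.95
eef_pos: [0.5814, 0.0614, 0.2246]
tcp_rot: [0.999, 0.036, 0.006, 0.0]
contact_force: [0.5, -0.2, 0.9]
opening: 0.803
finger_force: 0.0
```

Emit:
jog_arm:
  increments:
    - {"dx": -0.3,"dy": -0.6,"dz": 1,"ax": 0,"ay": 0,"az": 0,"gripper": 1}
    - {"dx": -0.3,"dy": -0.6,"dz": 1,"ax": 0,"ay": 0,"az": 0,"gripper": 1}
    - {"dx": -0.3,"dy": -0.6,"dz": 1,"ax": 0,"ay": 0,"az": 0,"gripper": 1}
    - {"dx": -0.3,"dy": -0.6,"dz": 1,"ax": 0,"ay": 0,"az": 0,"gripper": 1}
    - {"dx": -0.3,"dy": -0.6,"dz": 1,"ax": 0,"ay": 0,"az": 0,"gripper": 1}

```text
time: 27.45
eef_pos: [0.5447, -0.011, 0.3428]
tcp_rot: [0.999, 0.035, 0.005, 0.0]
contact_force: [0.2, 0.8, -1.1]
opening: 0.997
finger_force: 0.0
```

```bash
python3 - <<'E'
from chk import *
chk(.52,.66,-.04,.07,.045);chk(.45,.66,-.14,-.05,.035)
m=(P[...,2]>.05)&(P[...,2]<.064)&(Pj[...,1]<-.18)&(Pj[...,1]>-.25)&(Pj[...,0]>.46)&(Pj[...,0]<.62)
Q=P[m];A=np.c_[Q[:,:2],np.ones(len(Q))];print(np.linalg.lstsq(A,Q[:,2],rcond=None)[0].round(4))
cv2.imwrite('pics/w7.png',cv2.resize(f,(600,450)))
E
```

```text
27.45 [ 0.5447 -0.011   0.3428] phi 0.0708 tz [ 0.01  -0.001 -1.   ]
tcp uv 0.5425 -0.05 F uv [ 0.2  0.8 -1.1]
z 0.105 u [0.5409 0.6283 0.6293] v [-0.001   0.0209  0.043 ] want far .6298 ((584.9256591796875, 21.12395477294922), (45.285064697265625, 88.9542236328125), 89.70523071289062)
z 0.095 u [0.4918 0.6273 0.6293] v [-0.1212 -0.092  -0.0628] want far .6298 ((560.1102294921875, -92.17594146728516), (60.1497688293457, 138.4283905029297), 89.93771362304688)
[-0.0009  0.001   0.0606]
```

View pics/w7.png

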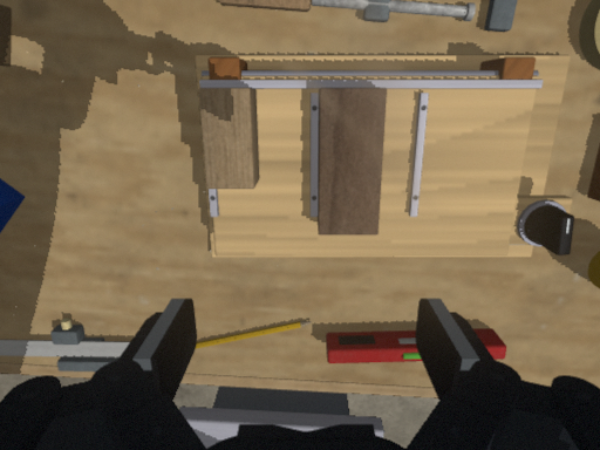

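The picture shows the short blank home in the left bay (230,140) and the thick blank home in the middle bay (350,160). Both measure within about 0.5 mm, and the plate is level. Next is the cap.

Emit:
jog_arm:
  increments:
    - {"dx": -0.4,"dy": -1,"dz": 0,"ax": 0,"ay": 0,"az": 0,"gripper": 0.4}
    - {"dx": -0.4,"dy": -1,"dz": 0,"ax": 0,"ay": 0,"az": 0,"gripper": 0.4}
    - {"dx": -0.4,"dy": -1,"dz": 0,"ax": 0,"ay": 0,"az": 0,"gripper": 0.4}
    - {"dx": -0.4,"dy": -1,"dz": 0,"ax": 0,"ay": 0,"az": 0,"gripper": 0.4}

```text
time: 27.9
eef_pos: [0.4951, -0.1324, 0.3387]
tcp_rot: [0.999, 0.034, 0.001, -0.0]
contact_force: [0.2, 0.1, -0.4]
opening: 0.698
finger_force: 0.0
```

Emit:
jog_arm:
  increments:
    - {"dx": -0.2,"dy": -1,"dz": 0,"ax": 0,"ay": 0,"az": 0,"gripper": 0.4}
    - {"dx": -0.2,"dy": -1,"dz": 0,"ax": 0,"ay": 0,"az": 0,"gripper": 0.4}
    - {"dx": -0.2,"dy": -1,"dz": 0,"ax": 0,"ay": 0,"az": 0,"gripper": 0.4}
    - {"dx": -0.2,"dy": -1,"dz": 0,"ax": 0,"ay": 0,"az": 0,"gripper": 0.4}

```text
time: 28.3
eef_pos: [0.4721, -0.2518, 0.339]
tcp_rot: [0.999, 0.035, 0.002, -0.001]
contact_force: [-0.4, 0.2, -0.4]
opening: 0.701
finger_force: 0.0
```

Emit:
jog_arm:
  increments:
    - {"dx": 0,"dy": -1,"dz": 0,"ax": 0,"ay": 0,"az": 0,"gripper": 0.4}
    - {"dx": 0,"dy": -1,"dz": 0,"ax": 0,"ay": 0,"az": 0,"gripper": 0.4}
    - {"dx": 0,"dy": -1,"dz": 0,"ax": 0,"ay": 0,"az": 0,"gripper": 0.4}
    - {"dx": 0,"dy": -1,"dz": 0,"ax": 0,"ay": 0,"az": 0,"gripper": 0.4}

```text
time: 28.7
eef_pos: [0.4728, -0.3712, 0.3394]
tcp_rot: [0.999, 0.035, 0.003, -0.001]
contact_force: [0.5, 1.2, 0.0]
opening: 0.703
finger_force: 0.0
```

```bash
python3 - <<'E'
from look import *
m=(P[...,2]>.188)&(P[...,2]<.2)&(P[...,1]<-.36)&(P[...,1]>-.48)&(P[...,0]<.5)&(P[...,0]>.38);print('cap',m.sum(),cv2.minEnclosingCircle((P[m][:,:2]*1000).astype(np.float32)),P[m].mean(0).round(4))
H=(P[...,0]>.52)&(P[...,0]<.66)&(P[...,1]<-.33)&(P[...,1]>-.47)
m=H&(abs(P[...,2]-.028)<.002);Q=(P[m][:,:2]*1000).astype(np.float32);r=cv2.minAreaRect(Q);print('holder',r)
m2=(P[...,2]>.008)&(P[...,2]<.0185)&(np.hypot(P[...,0]-r[0][0]/1000,P[...,1]-r[0][1]/1000)<.032);Q2=(P[m2][:,:2]*1000).astype(np.float32);print('floor',m2.sum(),cv2.minEnclosingCircle(Q2),np.median(P[m2][:,2]))
E
```

```text
28.7 [ 0.4728 -0.3712  0.3394] phi 0.0705 tz [ 0.005  0.003 -1.   ]
cap 1727 ((443.95269775390625, -414.5023193359375), 20.945449829101562) [ 0.4453 -0.4141  0.1937]
holder ((579.87548828125, -399.29937744140625), (89.20194244384766, 89.83209991455078), 3.887299060821533)
floor 1467 ((579.9172973632812, -398.97210693359375), 25.91590118408203) 0.013941896839795465
```

Emit:
jog_arm:
  increments:
    - {"dx": -0.24,"dy": -0.36,"dz": 0,"ax": 0,"ay": 0,"az": 0,"gripper": 0.4}
    - {"dx": -0.24,"dy": -0.36,"dz": -0.2,"ax": 0,"ay": 0,"az": 0,"gripper": 0.4}
    - {"dx": -0.24,"dy": -0.36,"dz": -0.5,"ax": 0,"ay": 0,"az": 0,"gripper": 0.4}
    - {"dx": -0.24,"dy": -0.36,"dz": -0.75,"ax": 0,"ay": 0,"az": 0,"gripper": 0.4}
    - {"dx": -0.24,"dy": -0.36,"dz": -0.75,"ax": 0,"ay": 0,"az": 0,"gripper": 0.4}
    - {"dx": -0.24,"dy": -0.36,"dz": -0.75,"ax": 0,"ay": 0,"az": 0,"gripper": 0.4}

```text
time: 29.35
eef_pos: [0.4443, -0.4121, 0.2515]
tcp_rot: [0.999, 0.037, 0.003, -0.0]
contact_force: [0.5, 0.5, 1.3]
opening: 0.7
finger_force: 0.0
```

Emit:
jog_arm:
  increments:
    - {"dx": 0,"dy": -0.02,"dz": -0.2,"ax": 0,"ay": 0,"az": 0,"gripper": 0.4}
    - {"dx": 0,"dy": -0.02,"dz": -0.4,"ax": 0,"ay": 0,"az": 0,"gripper": 0.4}
    - {"dx": 0,"dy": -0.02,"dz": -0.5,"ax": 0,"ay": 0,"az": 0,"gripper": 0.4}
    - {"dx": 0,"dy": -0.02,"dz": -0.5,"ax": 0,"ay": 0,"az": 0,"gripper": 0.4}
    - {"dx": 0,"dy": -0.02,"dz": -0.5,"ax": 0,"ay": 0,"az": 0,"gripper": 0.4}

```text
time: 29.85
eef_pos: [0.4443, -0.4167, 0.1933]
tcp_rot: [0.999, 0.036, 0.004, 0.001]
contact_force: [0.1, 0.2, 0.5]
opening: 0.703
finger_force: 0.0
```

Emit:
jog_arm:
  increments:
    - {"dx": 0,"dy": 0,"dz": 0,"ax": 0,"ay": 0,"az": 0,"gripper": -0.2}
    - {"dx": 0,"dy": 0,"dz": 0,"ax": 0,"ay": 0,"az": 0,"gripper": -0.2}
    - {"dx": 0,"dy": 0,"dz": 0,"ax": 0,"ay": 0,"az": 0,"gripper": -0.2}
    - {"dx": 0,"dy": 0,"dz": 0,"ax": 0,"ay": 0,"az": 0,"gripper": -0.4}
    - {"dx": 0,"dy": 0,"dz": 0,"ax": 0,"ay": 0,"az": 0,"gripper": -0.4}
    - {"dx": 0,"dy": 0,"dz": 0,"ax": 0,"ay": 0,"az": 0,"gripper": -0.4}
    - {"dx": 0,"dy": 0,"dz": 0,"ax": 0,"ay": 0,"az": 0,"gripper": -0.4}
  force: 30

```text
time: 30.55
eef_pos: [0.4443, -0.4172, 0.1937]
tcp_rot: [0.999, 0.036, 0.005, 0.002]
contact_force: [-0.6, 1.0, 5.3]
opening: 0.482
finger_force: 30.3
```

Emit:
jog_arm:
  increments:
    - {"dx": 0,"dy": 0,"dz": 0.05,"ax": 0,"ay": 0,"az": 0,"gripper": -0.4}
    - {"dx": 0,"dy": 0,"dz": 0.15,"ax": 0,"ay": 0,"az": 0,"gripper": -0.4}
    - {"dx": 0,"dy": 0,"dz": 0.3,"ax": 0,"ay": 0,"az": 0,"gripper": -0.4}
    - {"dx": 0,"dy": 0,"dz": 0.45,"ax": 0,"ay": 0,"az": 0,"gripper": -0.4}
    - {"dx": 0,"dy": 0,"dz": 0.6,"ax": 0,"ay": 0,"az": 0,"gripper": -0.4}
    - {"dx": 0,"dy": 0,"dz": 0.65,"ax": 0,"ay": 0,"az": 0,"gripper": -0.4}
    - {"dx": 0,"dy": 0,"dz": 0.65,"ax": 0,"ay": 0,"az": 0,"gripper": -0.4}

```text
time: 31.25
eef_pos: [0.4438, -0.4168, 0.2709]
tcp_rot: [0.999, 0.036, 0.004, 0.001]
contact_force: [0.4, -0.3, -0.5]
opening: 0.484
finger_force: 30.3
```

Emit:
jog_arm:
  increments:
    - {"dx": 0.3,"dy": 0.05,"dz": 0,"ax": 0,"ay": 0,"az": 0,"gripper": -0.4}
    - {"dx": 0.7,"dy": 0.1,"dz": 0,"ax": 0,"ay": 0,"az": 0,"gripper": -0.4}
    - {"dx": 1,"dy": 0.13,"dz": 0,"ax": 0,"ay": 0,"az": 0,"gripper": -0.4}
    - {"dx": 1,"dy": 0.13,"dz": 0,"ax": 0,"ay": 0,"az": 0,"gripper": -0.4}
    - {"dx": 1,"dy": 0.13,"dz": 0,"ax": 0,"ay": 0,"az": 0,"gripper": -0.4}

```text
time: 31.75
eef_pos: [0.5634, -0.4, 0.2673]
tcp_rot: [0.999, 0.036, 0.002, -0.001]
contact_force: [-0.1, 1.2, -0.5]
opening: 0.482
finger_force: 30.4
```

```bash
python3 - <<'E'
from look import *
e=s['eef_pos']
m=(np.hypot(P[...,0]-e[0],P[...,1]-e[1])<.035)&(P[...,2]>e[2]-.012)&(P[...,2]<e[2]+.012);z=np.percentile(P[m][:,2],[5,50,95]);print(z,m.sum())
m&=(abs(P[...,2]-z[1])<.003);g=f[m];Q=P[m][g.min(1)>120];print(cv2.minEnclosingCircle((Q[:,:2]*1000).astype(np.float32)),len(Q))
cv2.imwrite('pics/w8.png',cv2.resize(f,(600,450)))
E
```

```text
31.75 [ 0.5634 -0.4     0.2673] phi 0.073 tz [ 0.004  0.002 -1.   ]
[0.25854451 0.2673476  0.27480617] 10109
((562.8982543945312, -399.3888854980469), 21.009164810180664) 6349
```

View pics/w8.png

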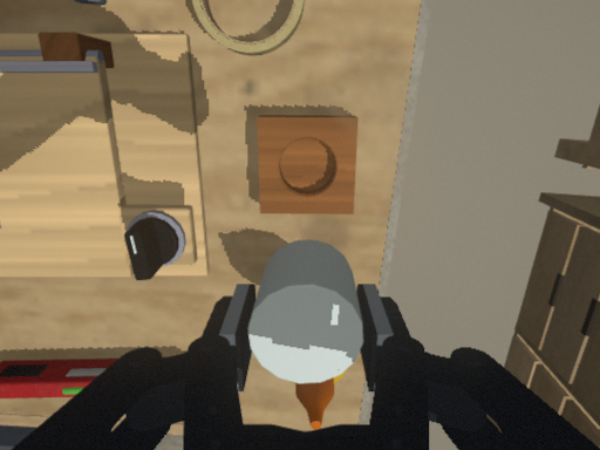

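The picture shows the cap held upright at (305,340), with the recess ahead at (308,165). The cap is about 17 mm short of the recess centre.

Emit:
jog_arm:
  increments:
    - {"dx": 0.142,"dy": 0,"dz": -0.3,"ax": 0,"ay": 0,"az": 0,"gripper": -0.4}
    - {"dx": 0.142,"dy": 0,"dz": -0.7,"ax": 0,"ay": 0,"az": 0,"gripper": -0.4}
    - {"dx": 0.142,"dy": 0,"dz": -1,"ax": 0,"ay": 0,"az": 0,"gripper": -0.4}
    - {"dx": 0.142,"dy": 0,"dz": -1,"ax": 0,"ay": 0,"az": 0,"gripper": -0.4}
    - {"dx": 0.142,"dy": 0,"dz": -1,"ax": 0,"ay": 0,"az": 0,"gripper": -0.4}

```text
time: 32.3
eef_pos: [0.5794, -0.4011, 0.1494]
tcp_rot: [0.999, 0.035, 0.003, -0.0]
contact_force: [0.1, -1.1, 0.8]
opening: 0.479
finger_force: 30.5
```

Emit:
jog_arm:
  increments:
    - {"dx": 0,"dy": 0,"dz": -0.2,"ax": 0,"ay": 0,"az": 0,"gripper": -0.4}
    - {"dx": 0,"dy": 0,"dz": -0.4,"ax": 0,"ay": 0,"az": 0,"gripper": -0.4}
    - {"dx": 0,"dy": 0,"dz": -0.55,"ax": 0,"ay": 0,"az": 0,"gripper": -0.4}
    - {"dx": 0,"dy": 0,"dz": -0.55,"ax": 0,"ay": 0,"az": 0,"gripper": -0.4}
    - {"dx": 0,"dy": 0,"dz": -0.55,"ax": 0,"ay": 0,"az": 0,"gripper": -0.4}

```text
time: 32.8
eef_pos: [0.5811, -0.4015, 0.0851]
tcp_rot: [0.999, 0.036, 0.004, 0.001]
contact_force: [0.3, -0.8, 0.5]
opening: 0.485
finger_force: 30.5
```

```bash
cat > cp.py <<'E'
from look import *
e=s['eef_pos'];print(s['contact_force'].round(1))
m=(np.hypot(P[...,0]-e[0],P[...,1]-e[1])<.035)&(f.min(2)>100)&(P[...,2]>e[2]-.012)&(P[...,2]<e[2]+.012);z=np.median(P[m][:,2]);m&=abs(P[...,2]-z)<.003
print('cap top',z,cv2.minEnclosingCircle((P[m][:,:2]*1000).astype(np.float32)),m.sum())
E
python3 cp.py
```

```text
32.8 [ 0.5811 -0.4015  0.0851] phi 0.0715 tz [ 0.009 -0.002 -1.   ]
[ 0.3 -0.8  0.5]
cap top 0.08518754986266312 ((580.9111328125, -400.97021484375), 21.330183029174805) 6721
```

Emit:
jog_arm:
  increments:
    - {"dx": -0.008,"dy": 0.016,"dz": -0.05,"ax": 0,"ay": 0,"az": 0,"gripper": -0.4}
    - {"dx": -0.008,"dy": 0.016,"dz": -0.1,"ax": 0,"ay": 0,"az": 0,"gripper": -0.4}
    - {"dx": -0.008,"dy": 0.016,"dz": -0.15,"ax": 0,"ay": 0,"az": 0,"gripper": -0.4}
    - {"dx": -0.008,"dy": 0.016,"dz": -0.2,"ax": 0,"ay": 0,"az": 0,"gripper": -0.4}
    - {"dx": -0.008,"dy": 0.016,"dz": -0.22,"ax": 0,"ay": 0,"az": 0,"gripper": -0.4}
    - {"dx": -0.008,"dy": 0.016,"dz": -0.23,"ax": 0,"ay": 0,"az": 0,"gripper": -0.4}
    - {"dx": -0.008,"dy": 0.016,"dz": -0.23,"ax": 0,"ay": 0,"az": 0,"gripper": -0.4}

```text
time: 33.55
eef_pos: [0.5801, -0.3992, 0.0579]
tcp_rot: [0.999, 0.036, 0.004, 0.0]
contact_force: [-1.9, 2.2, 7.3]
opening: 0.48
finger_force: 29.6
```

```bash
python3 cp.py
```

```text
33.55 [ 0.5801 -0.3992  0.0579] phi 0.0718 tz [ 0.007 -0.    -1.   ]
[-1.9  2.2  7.3]
cap top 0.058169351394864975 ((579.7434692382812, -398.9503479003906), 21.414113998413086) 6788
```

Seated: the top is at 0.058 and the centre is right. I'm releasing and rising, then checking everything.

Emit:
jog_arm:
  increments:
    - {"dx": 0,"dy": 0,"dz": 0,"ax": 0,"ay": 0,"az": 0,"gripper": 0.5}
    - {"dx": 0,"dy": 0,"dz": 0,"ax": 0,"ay": 0,"az": 0,"gripper": 0.5}
    - {"dx": 0,"dy": 0,"dz": 0,"ax": 0,"ay": 0,"az": 0,"gripper": 0.5}
    - {"dx": 0,"dy": 0,"dz": 0,"ax": 0,"ay": 0,"az": 0,"gripper": 0.5}
    - {"dx": 0,"dy": 0,"dz": 0.3,"ax": 0,"ay": 0,"az": 0,"gripper": 0.5}
    - {"dx": 0,"dy": 0,"dz": 0.7,"ax": 0,"ay": 0,"az": 0,"gripper": 0.5}
    - {"dx": 0,"dy": 0,"dz": 1,"ax": 0,"ay": 0,"az": 0,"gripper": 0.5}
    - {"dx": 0,"dy": 0,"dz": 1,"ax": 0,"ay": 0,"az": 0,"gripper": 0.5}

```text
time: 34.4
eef_pos: [0.5825, -0.4014, 0.1843]
tcp_rot: [0.999, 0.036, 0.008, 0.005]
contact_force: [0.8, -1.0, 0.5]
opening: 0.753
finger_force: 0.0
```

Emit:
jog_arm:
  increments:
    - {"dx": 0,"dy": 0.3,"dz": 1,"ax": 0,"ay": 0,"az": 0,"gripper": 0.5}
    - {"dx": 0,"dy": 0.5,"dz": 1,"ax": 0,"ay": 0,"az": 0,"gripper": 0.5}
    - {"dx": 0,"dy": 1,"dz": 1,"ax": 0,"ay": 0,"az": 0,"gripper": 0.5}
    - {"dx": 0,"dy": 1,"dz": 1,"ax": 0,"ay": 0,"az": 0,"gripper": 0.5}
    - {"dx": 0,"dy": 1,"dz": 1,"ax": 0,"ay": 0,"az": 0,"gripper": 0.5}

```text
time: 34.9
eef_pos: [0.5805, -0.2755, 0.2984]
tcp_rot: [0.999, 0.038, 0.005, 0.001]
contact_force: [-0.1, -0.4, -0.5]
opening: 0.749
finger_force: 0.0
```

Emit:
jog_arm:
  increments:
    - {"dx": -0.3,"dy": 1,"dz": 0.3,"ax": 0,"ay": 0,"az": 0,"gripper": 0.5}
    - {"dx": -0.3,"dy": 1,"dz": 0.3,"ax": 0,"ay": 0,"az": 0,"gripper": 0.5}
    - {"dx": -0.3,"dy": 1,"dz": 0.3,"ax": 0,"ay": 0,"az": 0,"gripper": 0.5}
    - {"dx": -0.3,"dy": 1,"dz": 0.3,"ax": 0,"ay": 0,"az": 0,"gripper": 0.5}
    - {"dx": -0.3,"dy": 1,"dz": 0.3,"ax": 0,"ay": 0,"az": 0,"gripper": 0.5}

```text
time: 35.4
eef_pos: [0.5435, -0.1591, 0.331]
tcp_rot: [0.999, 0.036, 0.003, 0.0]
contact_force: [1.0, 0.4, -0.3]
opening: 0.751
finger_force: 0.0
```

```bash
python3 - <<'E'
from chk import *
chk(.52,.66,-.04,.07,.045);chk(.45,.66,-.14,-.05,.035)
m=(P[...,2]>.05)&(P[...,2]<.064)&(Pj[...,1]<-.18)&(Pj[...,1]>-.25)&(Pj[...,0]>.46)&(Pj[...,0]<.62)
Q=P[m];A=np.c_[Q[:,:2],np.ones(len(Q))];print('plate',np.linalg.lstsq(A,Q[:,2],rcond=None)[0].round(4))
m=(abs(P[...,2]-.058)<.003)&(np.hypot(P[...,0]-.58,P[...,1]+.399)<.04);print('cap',m.sum(), cv2.minEnclosingCircle((P[m][:,:2]*1000).astype(np.float32)) if m.sum() else '')
m=(P[...,2]>.1)&(P[...,2]<.2)&(np.hypot(P[...,0]-.444,P[...,1]+.414)<.05);print('bottle',m.sum(),P[m].max(0) if m.sum() else '')
cv2.imwrite('pics/w9.png',cv2.resize(f,(600,450)))
E
```

```text
35.4 [ 0.5435 -0.1591  0.331 ] phi 0.0722 tz [ 0.006 -0.001 -1.   ]
tcp uv 0.5308 -0.1975 F uv [ 1.   0.4 -0.3]
z 0.1051 u [0.5407 0.6283 0.6293] v [-0.0014  0.0202  0.0427] want far .6298 ((584.915771484375, 20.838680267333984), (46.415584564208984, 89.00749969482422), 89.8755111694336)
z 0.0951 u [0.4918 0.6279 0.6298] v [-0.1219 -0.0927 -0.0632] want far .6298 ((560.5340576171875, -92.13006591796875), (60.57859420776367, 138.64979553222656), 89.9405746459961)
plate [-0.0011  0.0009  0.0608]
cap 991 ((579.65283203125, -398.8602294921875), 21.186338424682617)
bottle 3195 [ 0.47484282 -0.38252428  0.17962933]
```

View pics/w9.png

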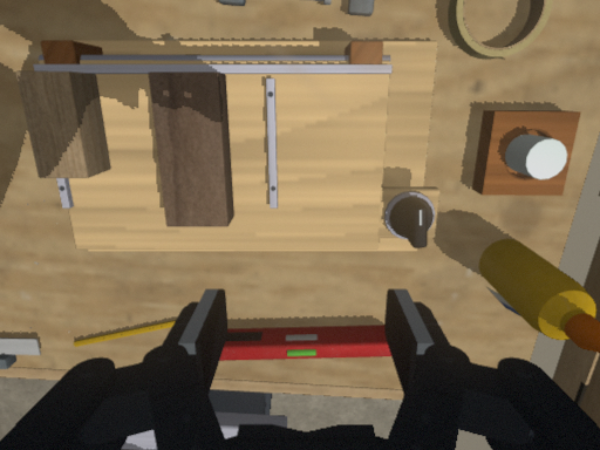

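The picture shows both blanks home at (65,125) and (195,150), the cap seated in the holder at (540,158) and the bottle standing at (540,290). I'm handing the job in.

```bash
python3 -c "
from plant import job
print(job.sign_off())"
```

```text
the job is handed in; nothing more can be done
None
```

The job is handed in, with no verdict returned: on my last camera check the plate was level, the short and thick blanks were home in the left and middle bays, the cap was seated in the holder and the bottle was standing (no long blank was in the scene).

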